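Move the climate logger from its charging dock to the read-out dock

ROBOT

A 7-joint arm with a two-finger parallel gripper is mounted at the origin on a cart in front of the work surface, level with it; the furniture and walls round the work are solid. World frame = base frame: x ahead of the robot, y to its left, z up, the work surface at z = 0. Lengths are in mm, angles in rad, forces in N, time in s.
With the tool pointing down it reaches from about 400 to 875 mm from the base axis. Payload 4.4 kg.
Tool frame: the origin (TCP) lies at the very end of the fingers, on their centre line; the grasp point (between the pads) lies 19 mm behind it; z points along the fingers, x is the direction in which the jaws open and shut, and the axes are right-handed (so a half turn about z gives the same grasp; the last joint's range is limited). The gripper opens to 85 mm and grips with 20 to 120 N. Pads are 22 mm wide; open, the fingers measure 114 mm over their backs; the gripper's body (76 mm by 85 mm) begins 54 mm behind the grasp point. The pads swing forward as they close: fully open they stand 13 mm farther back than shut.
Start: joints at [1.047, 0.628, 0.038, 1.517, -0.027, 0.996, -0.02], TCP at [287.314, -583.069, 192.413] pointing down, gripper open.
Joint ranges: [-3.06, 3.06], [-0.37, 2.12], [-1.25, 1.32], [0.18, 2.47], [-1.1, 4.24], [0.23, 1.98], [-2.94, 2.94]. Speed limits (rad/s): [2.57, 2.57, 3.14, 3.14, 3.14, 3.14, 3.14].

INTERFACE

Orientations are given as [roll, pitch, yaw] about the fixed x, y, z axes, in that order (R = Rz(yaw) Ry(pitch) Rx(roll)).
In Python, from cell import ctrl, get_image, job, models gives the robot as it stands.
- The arm moves only by the tool move_arm, never from a script. Its argument "moves" is a list that holds one entry, the list of rows, each a list of 6 numbers: the shift along the tool's x, y, z in m, then the turn, a rotation vector about the tool's x, y, z in rad. A call has 1 to 20 rows; each row is the pose to reach, as a shift and turn from the pose commanded when the call began, along the tool's axes at that moment; what a row does not reach only later rows make up. A row lasts 1/8 s, in which the tool goes at most 62.5 mm and 10.7 degrees, less where a joint would pass 70% of its speed; a pose out of reach is approached as far as the arm can. A call with a gripper value outside its range is refused whole. "jaw" is the opening, from 0 (shut) to 1 (fully open), set as the call begins (left out, the last holds). The fingers move at their own pace and stop on an object; the grip force is fixed at half the most. Time passes only in rows, so rows that repeat a pose let the fingers close. It gives the time, the measured TCP pose, the force and the opening at its end, in the units of the state.
- ctrl.read_state(): the state, without advancing time (a new reading comes with each control period).
- get_image(name): name is "scene" or "top" or "wrist"; returns a dict with "color" (384x512x3 uint8, blue, green, red), "fov_y" (degrees; the focal length in pixels is half the picture's height over the tangent of half this angle, whatever the lens; pixels are square), "cx", "cy" (the principal point, pixels), "origin" and "orientation" of the camera in the world; the wrist camera has in their place "hand_eye" (4x4, takes a point from camera to tool coordinates, whose origin is the TCP and whose axes are the tool frame's). Camera axes: x right, y up, looking along -z (the intrinsics and any distortion apply to the point x, -y, -z); pixel columns grow to the right and rows downward; lengths in mm; the calibration is good to about 2 mm. The wrist camera is an equidistant fisheye: a pixel r from the principal point sees the ray r / f radians off the axis. A picture is of the moment at which its call begins: read the wrist's pose just before it. There is no depth.
- job.finish_job(): hands the job in, once; it reports no verdict.
Trained networks look in the newest picture that a camera, given by its name, has taken for a name from the list of things; names that differ only in an ending like _2 or _b are one class to them, and where a whole thing is asked for, a point or a joint stands for the part that bears it (a point fixed in the world has none). Each returns a list of dicts, best first, with "score" (0 to 1); they miss things now and then, are a little off and sometimes report something else, mostly with a low value. They report only what shows in the picture. A call takes as long as a camera call.
- models.cut_out(camera, thing): "pixels" (384x512 bool, what is visible of it) and "uv" ([column, row] in pixels, amid what is visible of it).
- models.place_of(camera, thing): "uv" ([column, row] in pixels: a listed point, or the origin of a listed thing).
The state is a dict: "clock": time; "qpos": joint angles; "qd": joint speeds; "tau": joint torques, N m; "eef_pos": TCP position; "tool_rot": TCP orientation; "force": force on the tool from outside, world axes, zero at the start; "torque": the same for the moment, N m; "width": finger opening in mm.
Only numpy, scipy, OpenCV 4.12 (cv2) and the standard library are available. Lean on these libraries where they do the work, as an engineer would, in place of code of your own. Each camera call takes 0.05 s, during which the arm holds its last target.

TASK

The white climate logger has finished charging. Unclip it from the red charging dock by swinging its catch end up against the sprung roller catch and drawing its tongue out from under the steel bar, then clip it into the blue read-out dock: tongue under the bar, other end swung down and pressed until the catch snaps over it, so that it lies fully home and flat. Leave the brush, jar, weight, tape roll and spool on the desk where they are.

Things in the scene. Friction and masses are not known exactly. Their poses are not given: they have to be found in the camera images.
- logger_center (a point): White box-shaped climate logger with a small display on top, body 86 x 44 x 34 mm, about 0.14 kg. Point on its middle line, half-way up (17 mm above the underside). Its x runs lengthwise to the catch end, z up through the top. The body spans x = -42 to +44 mm; its flat sides at y = -22 and +22 mm are ribbed for gripping.
- logger_tongue (a point): Tip of the logger's thin dark steel tongue, at the bottom edge, 58 mm towards -x from the logger's middle. The tongue is 36 mm wide, 5 mm thick, 16 mm long and level with the underside. Axes as the logger's.
- logger_ledge (a point): Tip of the black round-nosed ledge at the logger's catch end, 56 mm towards +x from its middle, 4 mm above the underside. The ledge is 36 mm wide, 8 mm thick, 12 mm long. The catch closes over it. Axes as the logger's.
- charge_dock_seat (a point): Red charging dock, 150 x 66 mm, fixed, in which the logger starts clipped. Point: where the logger's centre lies when home, 17 mm above the dock floor, which is 10 mm above the desk. x runs from hook end to catch end, z up. Side guides 6 mm high near both ends leave 1 mm play a side; beside the logger's middle (x -18 to +20 mm) nothing rises above the floor.
- charge_dock_bar (a point): Middle of that dock's steel hook bar: 6 mm thick, along y, 52 mm towards -x from the seat, 9 mm free height between it and the floor. A wall stands 6.75 mm behind its middle line, 20 mm high. The tongue of a seated logger reaches 6 mm past this line, 0.75 mm short of the wall; it goes in or out lengthwise, some 10 mm, with the catch end held 10 to 16 degrees up.
- charge_dock_roller (a point): Middle of that dock's sprung roller when closed: white, 10 mm thick, along y, 58 mm towards +x from the seat, 11.1 mm above the floor; its slide is 19 mm high. It overlaps the ledge by 3 mm and yields to +x (5 N at first, 8 N open), so 5 to 15 N up or down on the ledge end passes it; the ledge is past it when 14 mm up. Two round stops 8 mm high, 0.75 mm beyond a seated ledge.
- charge_catch (a joint): Slide of that dock's roller catch: 0 = closed (m), grows to at most 0.007 as the roller is pushed outward.
- read_dock_seat (a point): Blue read-out dock, 150 x 66 mm, fixed, empty at the start, same shape as the other. Point: where the logger's centre lies when home, 17 mm above the dock floor, which is 10 mm above the desk. x runs from hook end to catch end, z up. Side guides 6 mm high near both ends leave 1 mm play a side; beside the logger's middle (x -18 to +20 mm) nothing rises above the floor.
- read_dock_bar (a point): Middle of that dock's steel hook bar: 6 mm thick, along y, 52 mm towards -x from the seat, 9 mm free height between it and the floor. A wall stands 6.75 mm behind its middle line, 20 mm high. The tongue of a seated logger reaches 6 mm past this line, 0.75 mm short of the wall; it goes in or out lengthwise, some 10 mm, with the catch end held 10 to 16 degrees up.
- read_dock_roller (a point): Middle of that dock's sprung roller when closed: white, 10 mm thick, along y, 58 mm towards +x from the seat, 11.1 mm above the floor; its slide is 19 mm high. It overlaps the ledge by 3 mm and yields to +x (5 N at first, 8 N open), so 5 to 15 N up or down on the ledge end passes it; the ledge is past it when 14 mm up. Two round stops 8 mm high, 0.75 mm beyond a seated ledge.
- read_catch (a joint): Slide of that dock's roller catch: 0 = closed (m), grows to at most 0.007 as the roller is pushed outward.
- brush: Slim yellow-handled brush lying on the desk between the docks, 163 mm long and 10 mm wide, along its own y; leave alone.
- blue_jar: Blue pigment jar with black lid, 39 mm across, 54 mm high, origin under its middle; leave alone.
- brass_weight: Brass pressing weight with knob, 45 mm across, 40 mm high, origin under its middle; leave alone.
- tape: Roll of yellow tape lying flat, 48 mm across, 30 mm high, origin under its middle; leave alone.
- spool: Spool of dark red thread, 32 mm across, 42 mm high, origin under its middle; leave alone.

How it is judged (in metres and radians):
On the way:
1. the logger is off the red charging dock, at least 8 cm from its seat (distance between logger_center and charge_dock_seat above 0.08 m), for 0.2 s.
At the end, for the whole second after the job is handed in: the logger lies in the blue read-out dock within 3 mm of its seat lengthwise and sideways and 1.5 mm in height, flat within 0.025 rad and in line within 0.06 rad, with the blue dock's catch closed over it (within 1.5 mm of its closed position) (x of logger_center in the frame of read_dock_seat between -0.003 and 0.003 m and y of logger_center in the frame of read_dock_seat between -0.003 and 0.003 m and z of logger_center in the frame of read_dock_seat below 0.0015 m and angle between the z axis of logger_center and the z axis of read_dock_seat, either way round below 0.025 rad and angle between the x axis of logger_center and the x axis of read_dock_seat, either way round below 0.06 rad and value of joint read_catch below 0.0015 m); the robot touches nothing.
It fails at once if the brush, jar, weight, tape roll or spool is pushed more than 3 cm from its place (distance of any of brush, blue_jar, brass_weight, tape, spool from where it was at the start of the episode above 0.03 m).
It also fails if it takes over 50 s, if anything falls off the work surface, if the arm or the gripper's body presses on something with over 40 N, if the wrist force passes 120 N, or if a joint passes its speed limit or range.

## Working session

There is one attempt and no reset: what is moved stays moved. The work goes in short steps, Python scripts to look and compute and a tool call to move; the robot and the scene stay as the last step left them, time stands still between calls to the robot, and variables do not carry over. Pictures are saved under pics/ and viewed, and the job is handed in when it is done.

Besides the shell and the picture viewer there is one more tool, called after "Emit:" by a JSON object that holds its "method" and its "body". move_arm: Moves the arm, as the interface text tells. Its arguments: {"type":"object","properties":{"moves":{"type":"array","items":{"type":"array","items":{"type":"array","items":{"type":"number"}}}},"jaw":{"type":"number"}},"required":["moves"]}

```bash
ls; mkdir -p pics; python3 - <<'E'
from cell import ctrl,get_image,job,models
import cv2,numpy as np
s=ctrl.read_state();print({k:np.round(v,4).tolist() for k,v in s.items()})
for n in("scene","top","wrist"):
    im=get_image(n);cv2.imwrite(f"pics/{n}0.png",im["color"]);print(n,{k:np.round(v,4).tolist() for k,v in im.items() if k!="color"})
    for t in("logger_center","logger_tongue","logger_ledge","charge_dock_seat","charge_dock_bar","charge_dock_roller","read_dock_seat","read_dock_bar","read_dock_roller","brush","blue_jar","brass_weight","tape","spool"):
        r=models.place_of(n,t);print(t,[(np.round(q["uv"],1).tolist(),round(q["score"],2)) for q in r[:2]])
E
```

```text
pics
{'clock': 0.0, 'qpos': [1.0472, 0.6293, 0.0385, 1.5184, -0.027, 0.9963, -0.02], 'qd': [-0.0011, 0.0006, -0.0001, 0.0017, -0.0013, -0.0018, -0.0005], 'tau': [0.0002, -56.341, 1.2264, -19.3455, 0.011, 0.0105, -0.0], 'eef_pos': [286.9697, -582.4197, 191.4906], 'tool_rot': [3.1416, 0.0019, -1.113], 'force': [1.2876, 0.4109, 0.6636], 'torque': [-0.0085, -0.0097, -0.0363], 'width': 85.4164}
scene {'fov_y': 44.3347, 'cx': 252.9334, 'cy': 192.9211, 'origin': [80.8136, 599.0851, 1037.0366], 'orientation': [0.6981, 0.0072, -2.5654]}
logger_center [([290.5, 155.0], 0.66)]
logger_tongue [([304.3, 169.3], 0.82), ([224.3, 220.4], 0.74)]
logger_ledge [([274.0, 151.3], 0.93), ([224.4, 218.1], 0.68)]
charge_dock_seat [([287.6, 154.2], 0.98)]
charge_dock_bar [([300.9, 167.7], 0.65)]
charge_dock_roller [([273.6, 144.6], 0.87)]
read_dock_seat [([235.7, 232.6], 0.83), ([285.9, 152.5], 0.43)]
read_dock_bar [([252.9, 247.6], 0.85), ([169.9, 279.2], 0.75)]
read_dock_roller [([221.4, 220.3], 0.74)]
brush [([250.5, 245.6], 0.62), ([268.5, 214.6], 0.48)]
blue_jar [([170.0, 277.5], 0.69)]
brass_weight [([2
[... 591 characters left out ...]
ead_dock_roller [([232.5, 176.0], 0.75), ([353.6, 168.7], 0.74)]
brush [([271.7, 206.8], 0.48)]
blue_jar [([158.1, 169.1], 0.49), ([377.0, 153.2], 0.17)]
brass_weight [([376.8, 154.0], 0.49)]
tape [([150.3, 218.3], 0.74), ([351.2, 194.5], 0.46)]
spool [([271.8, 151.4], 0.54)]
wrist {'fov_y': 65.7065, 'cx': 258.8511, 'cy': 188.2576, 'hand_eye': [[1.0, -0.0009, -0.0008, 0.5801], [-0.0011, -0.9461, -0.3239, -82.7454], [-0.0004, 0.3239, -0.9461, -180.5563], [0.0, 0.0, 0.0, 1.0]]}
logger_center []
logger_tongue []
logger_ledge []
charge_dock_seat []
charge_dock_bar []
charge_dock_roller []
read_dock_seat []
read_dock_bar []
read_dock_roller []
brush []
blue_jar []
brass_weight []
tape []
spool []
```

View pictures.

```bash
python3 - <<'E'
import cv2,numpy as np
a=cv2.imread("pics/scene0.png")[90:330,120:360];b=cv2.imread("pics/top0.png")[110:260,120:420]
cv2.imwrite("pics/s0c.png",cv2.resize(a,None,fx=2.5,fy=2.5,interpolation=cv2.INTER_CUBIC))
cv2.imwrite("pics/t0c.png",cv2.resize(b,None,fx=2.6,fy=2.6,interpolation=cv2.INTER_CUBIC))
E
```

```text
(no output)
```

View pics/s0c.png

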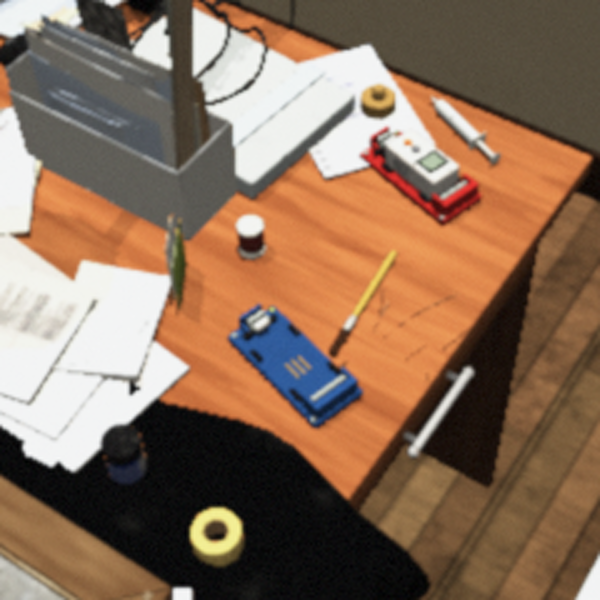

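View pics/t0c.png

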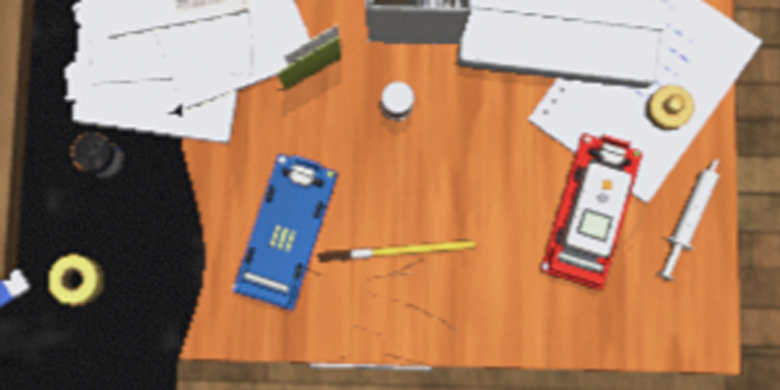

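View pics/wrist0.png

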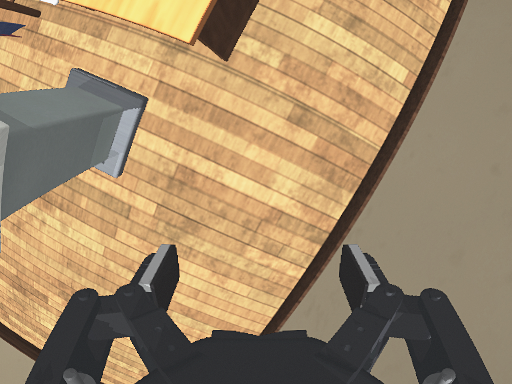

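```bash
cat >h.py <<'E'
import numpy as np
from scipy.spatial.transform import Rotation as R
from scipy.optimize import least_squares
def RR(o): return R.from_euler("xyz",o)
CAM={"scene":dict(f=192/np.tan(np.radians(44.3347/2)),c=(252.9334,192.9211),o=np.array([80.8136,599.0851,1037.0366]),R=RR([0.6981,0.0072,-2.5654])),
"top":dict(f=192/np.tan(np.radians(54.3804/2)),c=(257.9438,187.6607),o=np.array([427.0532,-75.9013,998.1401]),R=RR([0.1177,0.0216,-1.5445]))}
def proj(cam,w):
    c=CAM[cam];p=c["R"].inv().apply(np.atleast_2d(w)-c["o"])
    return np.c_[c["c"][0]+c["f"]*p[:,0]/-p[:,2],c["c"][1]-c["f"]*p[:,1]/-p[:,2]]
def ray(cam,uv,z):
    c=CAM[cam];d=c["R"].apply([(uv[0]-c["c"][0])/c["f"],-(uv[1]-c["c"][1])/c["f"],-1]);return c["o"]+d*(z-c["o"][2])/d[2]
FW=192/np.radians(65.7065/2);CW=(258.8511,188.2576)
HE=np.array([[1.0,-0.0009,-0.0008,0.5801],[-0.0011,-0.9461,-0.3239,-82.7454],[-0.0004,0.3239,-0.9461,-180.5563],[0,0,0,1]])
def wproj(w,pos,rot):
    T=RR(rot);t=T.inv().apply(np.atleast_2d(w)-pos);p=(t-HE[:3,3])@HE[:3,:3]
    q=np.c_[p[:,0],-p[:,1],-p[:,2]];r=np.hypot(q[:,0],q[:,1]);th=np.arctan2(r,q[:,2]);k=FW*th/r
    return np.c_[CW[0]+k*q[:,0],CW[1]+k*q[:,1]]
def wray(uv,pos,rot,z):
    d=np.array(uv)-CW;r=np.hypot(*d);th=r/FW;q=np.array([np.sin(th)*d[0]/r,np.sin(th)*d[1]/r,np.cos(th)])
    p=HE[:3,:3]@np.array([q[0],-q[1],-q[2]]);T=RR(rot);d=T.apply(p);o=np.array(pos)+T.apply(HE[:3,3]);return o+d*(z-o[2])/d[2]
E
python3 - <<'E'
from h import *
S={"read":{"scene":[(235.7,232.6),(252.9,247.6),(221.4,220.3)],"top":[(228.4,198.8),(223.8,219.2),(232.5,176.0)]},
"charge":{"scene":[(287.6,154.2),(300.9,167.7),(273.6,144.6)],"top":[(350,190.1),(343.1,210.5),(354.5,167.4)]}}
for n,v in S.items():
  def pts(q):
    x,y,a=q[:3];return np.array([[x+d*np.cos(a),y+d*np.sin(a),z] for d,z in((0,27),(-52,22),(58,21.1))])
  for cs in(["scene"],["top"],["scene","top"]):
    fn=lambda q:np.concatenate([(proj(c,pts(q))-np.array(v[c])).ravel() for c in cs])
    r=least_squares(fn,[400,0,-.3],x_scale=[100,100,1]);print(n,cs,r.x.round(3),r.fun.round(1))
E
```

```text
read ['scene'] [ 5.09241e+02  2.96170e+01 -2.12000e-01] [ 1.3  0.4 -1.9 -1.7  0.7  1.5]
read ['top'] [ 5.10845e+02  2.56640e+01 -1.62000e-01] [-0.4 -0.3  0.4 -1.  -0.   1.3]
read ['scene', 'top'] [ 5.10288e+02  2.73350e+01 -1.86000e-01] [ 1.4 -0.3 -1.4 -2.8  0.5  1.  -1.1 -0.1 -0.7 -0.9 -0.1  1.6]
charge ['scene'] [ 5.41790e+02 -2.88586e+02 -2.88000e-01] [ 0.1  0.7 -1.2 -2.   1.1  1.5]
charge ['top'] [ 5.41273e+02 -2.89806e+02 -2.56000e-01] [-0.7 -0.3  0.8 -1.3 -0.1  1.7]
charge ['scene', 'top'] [ 5.41549e+02 -2.89394e+02 -2.68000e-01] [ 0.3  0.6 -0.7 -2.4  1.   1.5 -0.8 -0.4  0.4 -1.5 -0.   1.6]
```

```bash
cat >>h.py <<'E'
def row(pos0,rot0,pos1,rot1):
    A=RR(rot0);B=RR(rot1);d=A.inv().apply(np.array(pos1)-pos0)/1000;return np.r_[d,(A.inv()*B).as_rotvec()].round(4).tolist()
E
python3 - <<'E'
from h import *
print(row([286.97,-582.4,191.5],[np.pi,0.0019,-1.113],[541.5,-289.4,160],[np.pi,0,-.268-np.pi/2]))
E
```

```text
[-0.1503, -0.3578, 0.0318, 0.0007, 0.0018, 0.7258]
```

Emit:
{"method": "move_arm", "body": {"moves": [[[-0.15, -0.358, 0.032, 0, 0.002, 0.726], [-0.15, -0.358, 0.032, 0, 0.002, 0.726], [-0.15, -0.358, 0.032, 0, 0.002, 0.726], [-0.15, -0.358, 0.032, 0, 0.002, 0.726], [-0.15, -0.358, 0.032, 0, 0.002, 0.726], [-0.15, -0.358, 0.032, 0, 0.002, 0.726], [-0.15, -0.358, 0.032, 0, 0.002, 0.726], [-0.15, -0.358, 0.032, 0, 0.002, 0.726], [-0.15, -0.358, 0.032, 0, 0.002, 0.726], [-0.15, -0.358, 0.032, 0, 0.002, 0.726]]], "jaw": 1}}

```text
clock: 3.5
eef_pos: [540.8, -292.6, 160.8]
tool_rot: [-3.141, -0.003, -1.843]
force: [0.2, 0.5, 0.7]
width: 85.1
```

```bash
cat >look.py <<'E'
from h import *
from cell import ctrl,get_image,models
import cv2,sys
name,ts=sys.argv[1],sys.argv[2].split(",")
s=ctrl.read_state();print(s["clock"],np.round(s["eef_pos"],2).tolist(),np.round(s["tool_rot"],4).tolist(),np.round(s["force"],1),round(s["width"],1),np.round(s["qpos"],2))
im=get_image("wrist");cv2.imwrite(f"pics/{name}.png",im["color"])
Z=dict(seat=27,bar=22,roller=21.1,center=27,tongue=12.5,ledge=14)
for t in ts:
    if not t: continue
    for q in models.place_of("wrist",t)[:2]:
        print(t,np.round(q["uv"],1),round(q["score"],2),wray(q["uv"],s["eef_pos"],s["tool_rot"],Z[t.split("_")[-1]]).round(1))
E
python3 look.py w1 logger_center,logger_tongue,logger_ledge,charge_dock_seat,charge_dock_bar,charge_dock_roller
```

```text
3.5 [540.81, -292.56, 160.76] [-3.1408, -0.0029, -1.8425] [0.2 0.5 0.7] 85.1 [ 0.3   0.62  0.24  1.66 -0.18  0.88 -1.23]
logger_ledge [253.6 119.5] 0.93 [ 582.2 -300.    14. ]
charge_dock_seat [257.  210.1] 0.16 [ 494.6 -279.    27. ]
charge_dock_bar [256.3 213. ] 0.56 [ 489.6 -276.9   22. ]
charge_dock_roller [252.4 119.8] 0.65 [ 583.1 -299.1   21.1]
```

View pics/w1.png

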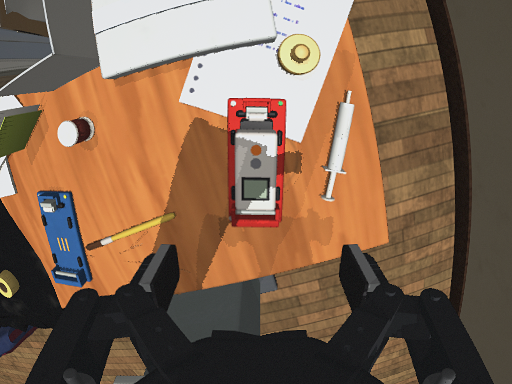

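```bash
python3 - <<'E'
from h import *
import cv2
pos=[540.81,-292.56,160.76];rot=[-3.1408,-.0029,-1.8425]
a=cv2.imread("pics/w1.png")[90:240,190:320];a=cv2.resize(a,None,fx=4,fy=4,interpolation=cv2.INTER_CUBIC)
x,y,t=541.5,-289.4,-.268
c,s=np.cos(t),np.sin(t)
def W(l): return np.array([[x+c*p-s*q,y+s*p+c*q,27+r] for p,q,r in l])
print(wproj([pos],pos,rot))
for l in W([(44,22,17),(44,-22,17),(-42,-22,17),(-42,22,17),(58,0,-5.9),(-52,0,-5)]):
    u=(wproj([l],pos,rot)[0]-[190,90])*4+1.5;cv2.circle(a,tuple(int(k) for k in u),4,(0,255,0),-1)
cv2.imwrite("pics/w1c.png",a)
E
```

```text
[[257.5958128  221.69857288]]
```

View pics/w1c.png

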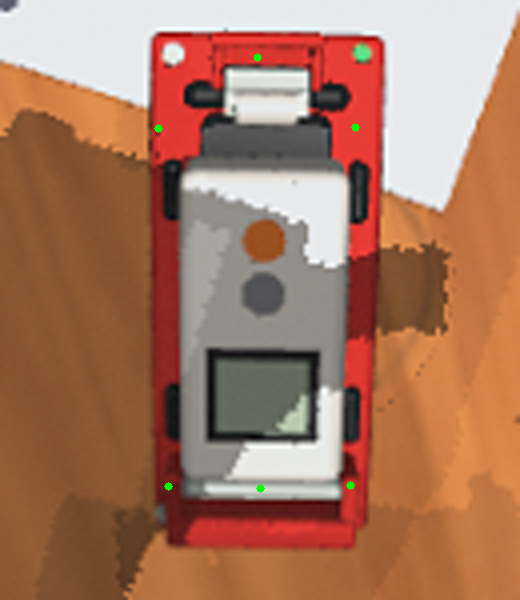

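```bash
sed -i 's|^FW=.*;CW|FW=192/np.tan(np.radians(65.7065/2));CW|' h.py; cat >ov.py <<'E'
# overlay a dock/logger model on a wrist picture
from h import *
import cv2,sys
def W(x,y,t,l):
    c,s=np.cos(t),np.sin(t);return np.array([[x+c*p-s*q,y+s*p+c*q,27+r] for p,q,r in l])
TOP=[(44,22,17),(44,-22,17),(-42,-22,17),(-42,22,17)]
def draw(src,dst,pos,rot,dock,box,k=4,pts=TOP+[(58,0,-.9),(-52,0,-2)]):
    u0,u1,v0,v1=box;a=cv2.imread(src)[v0:v1,u0:u1];a=cv2.resize(a,None,fx=k,fy=k,interpolation=cv2.INTER_CUBIC)
    for l in W(*dock,pts):
        u=(wproj([l],pos,rot)[0]-[u0,v0])*k+k/2-.5;cv2.circle(a,tuple(int(round(q)) for q in u),3,(0,255,0),-1)
    cv2.imwrite(dst,a)
E
python3 - <<'E'
from ov import *
pos=[540.81,-292.56,160.76];rot=[-3.1408,-.0029,-1.8425]
draw("pics/w1.png","pics/w1d.png",pos,rot,(541.5,-289.4,-.268),(190,320,90,240))
# fit: pixels picked in the 4x crop: top corners of logger body, roller middle, bar middle
P=[(180,172),(349,172),(340,482),(184,476),(267,82),(263,490)]
px=np.array(P)/4+[190,90]-.4
pts=TOP+[(58,0,4.1-5),(-52,0,-2)]
for idx in([0,1,2,3],[4,5],range(6)):
    idx=list(idx)
    f=lambda q:(wproj(W(*q,[pts[i] for i in idx]),pos,rot)-px[idx]).ravel()
    r=least_squares(f,[541,-289,-.27],x_scale=[100,100,1]);print(r.x.round(3),r.fun.round(1))
E
```

```text
[ 5.38908e+02 -2.89429e+02 -2.83000e-01] [-0.7 -1.3  0.8 -0.8  0.6  0.7 -0.8  1.8]
[ 5.42414e+02 -2.90744e+02 -2.83000e-01] [-0.   2.5  0.  -2.9]
[ 5.39999e+02 -2.89838e+02 -2.83000e-01] [-0.6 -2.4  0.9 -2.   0.7 -0.2 -0.7  0.8 -0.2  4.9 -0.2 -0.9]
```

View pics/w1d.png

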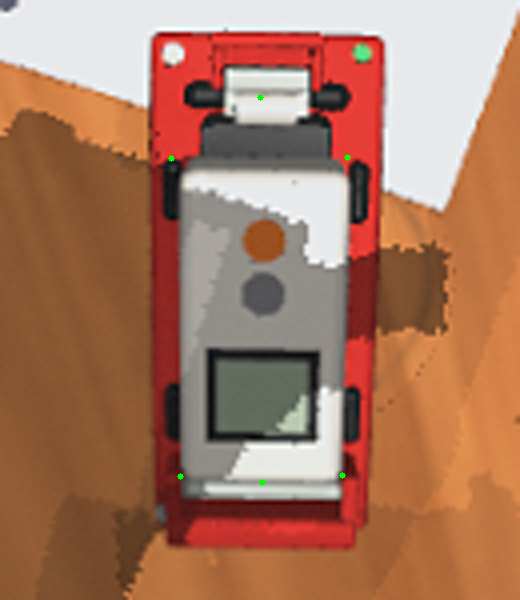

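```bash
python3 - <<'E'
from h import *
print(row([540.81,-292.56,160.76],[-3.1408,-.0029,-1.8425],[510.3,27,161],[np.pi,0,-.19-np.pi/2]))
E
```

```text
[-0.2996, 0.1152, -0.0012, -0.0007, -0.0029, -0.0817]
```

Emit:
{"method": "move_arm", "body": {"moves": [[[-0.3, 0.115, 0, 0, -0.003, -0.082], [-0.3, 0.115, 0, 0, -0.003, -0.082], [-0.3, 0.115, 0, 0, -0.003, -0.082], [-0.3, 0.115, 0, 0, -0.003, -0.082], [-0.3, 0.115, 0, 0, -0.003, -0.082], [-0.3, 0.115, 0, 0, -0.003, -0.082], [-0.3, 0.115, 0, 0, -0.003, -0.082], [-0.3, 0.115, 0, 0, -0.003, -0.082], [-0.3, 0.115, 0, 0, -0.003, -0.082]]]}}

```text
clock: 4.97
eef_pos: [511.0, 27.5, 159.8]
tool_rot: [-3.141, 0.001, -1.76]
force: [0.7, 0.4, -0.0]
width: 85.9
```

```bash
python3 look.py w2 read_dock_bar,read_dock_roller,read_dock_seat
```

```text
4.975 [510.99, 27.51, 159.84] [-3.1406, 0.0005, -1.7602] [ 0.7  0.4 -0. ] 85.9 [-0.27  0.49  0.24  1.94 -0.16  0.73 -1.7 ]
read_dock_bar [491.6 108.7] 0.63 [ 537.  -292.9   22. ]
read_dock_bar [257.2 211.1] 0.56 [458.   38.8  22. ]
read_dock_roller [268.9 113.4] 0.66 [565.8   5.4  21.1]
read_dock_seat [261.4 167.7] 0.81 [509.6  24.2  27. ]
read_dock_seat [257.9 209.5] 0.5 [461.9  37.2  27. ]
```

View pics/w2.png

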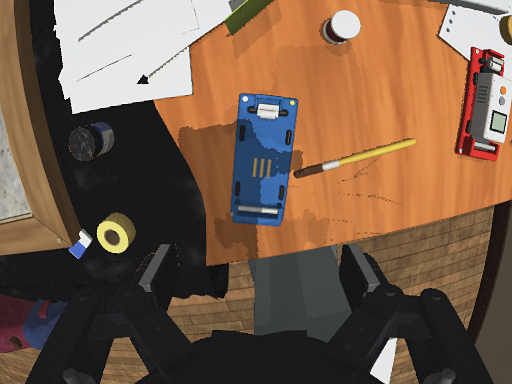

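```bash
python3 - <<'E'
from ov import *
draw("pics/w2.png","pics/w2c.png",[510.99,27.51,159.84],[-3.1406,.0005,-1.7602],(510.3,27.3,-.22),(205,325,85,235))
E
```

```text
(no output)
```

View pics/w2c.png

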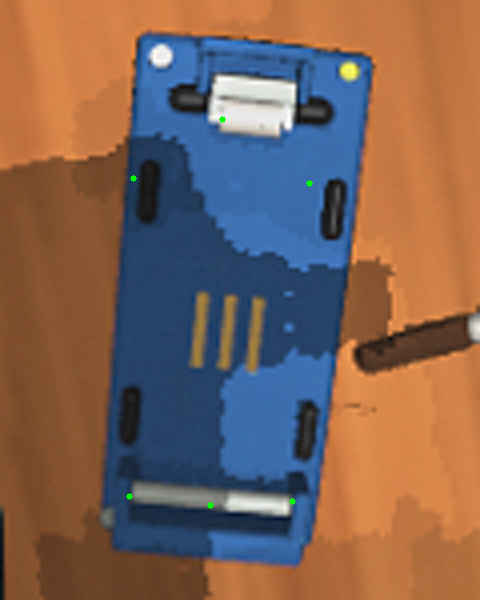

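```bash
cat >fit.py <<'E'
from ov import *
I=[("pics/w1.png",[540.81,-292.56,160.76],[-3.1408,-.0029,-1.8425],(190,90),[(173,53),(362,53),(171,190),(359,192),(173,412),(347,413),(186,96),(348,97),(183,490),(343,490),(152,35),(384,40),(168,546),(352,546)]),
("pics/w2.png",[510.99,27.51,159.84],[-3.1406,.0005,-1.7602],(205,85),[(160,56),(349,71),(148,191),(334,209),(130,415),(306,430),(170,98),(332,111),(133,495),(293,506),(140,33),(372,56),(113,549),(300,564)])]
def pts(p):
    L=[]
    for (x,y,z) in((p[0],p[1],10.5),(p[2],p[3],16),(p[4],p[5],16),(p[6],p[7],16),(-52,p[8],24),(p[9],33,10),(p[10],p[11],30)):
        L+=[(x,y,z-27),(x,-y,z-27)]
    return L
def f(q):
    L=pts(q[6:]);o=[]
    for k,(n,pos,rot,off,P) in enumerate(I):
        px=np.array(P)/4+off-.375;o.append(wproj(W(*q[3*k:3*k+3],L),pos,rot)-px)
    return np.concatenate(o).ravel()
r=least_squares(f,[540,-290,-.28,510,27,-.21,70,27,35,24,-30,24,58,22,22,75,-75,30],x_scale=[10,10,.1]*2+[10]*12)
print(r.x.round(3),'\n',r.fun.reshape(2,-1,2).round(1).tolist())
E
python3 fit.py
```

```text
[ 5.38368e+02 -2.89239e+02 -2.86000e-01  5.10378e+02  2.32680e+01
 -2.82000e-01  7.19950e+01  2.60060e+01  3.41320e+01  2.58370e+01
 -3.08830e+01  2.54580e+01  6.05200e+01  2.20250e+01  2.32420e+01
  7.69180e+01 -6.72500e+01  2.70020e+01] 
 [[[-0.1, -0.2], [-0.1, 0.5], [0.2, -0.1], [-0.1, 0.1], [0.5, -0.1], [0.7, 0.2], [-0.1, -0.3], [-0.1, 0.0], [-0.4, -0.2], [-0.5, 0.4], [-1.1, -0.1], [0.8, -0.5], [-0.0, -0.2], [0.3, 0.4]], [[-0.1, -0.6], [-0.1, 0.3], [-0.1, 0.0], [0.2, -0.1], [0.4, -0.1], [0.1, 0.0], [-0.1, -0.2], [-0.1, 0.4], [-0.2, -0.5], [-0.2, 0.2], [-1.0, 0.2], [0.8, 0.4], [0.4, -0.1], [0.0, 0.0]]]
```

```bash
python3 - <<'E'
from h import *
from cell import ctrl,get_image
P=[];Q=[];Z=[]
for i in range(8):
    s=ctrl.read_state();P.append(s["eef_pos"]);Q.append(s["tool_rot"]);Z.append(s["qpos"]);get_image("wrist")
P=np.array(P);Q=np.array(Q);print(P.round(2),P.mean(0).round(2),P.std(0).round(2));print(Q.round(4));print(np.std(Z,0).round(4),s["clock"])
# tracked command
A=RR([np.pi,0,-1.113]);p=np.array([287.314,-583.069,192.413])
for sh,rv in(([-150,-358,32],[0,.002,.726]),([-300,115,0],[0,-.003,-.082])):
    p=p+A.apply(sh);A=A*R.from_rotvec(rv);print(p.round(2),A.as_euler("xyz").round(4))
E
```

```text
[[510.86  28.72 159.8 ]
 [510.81  28.92 159.76]
 [510.82  29.11 159.79]
 [510.78  29.23 159.78]
 [510.78  29.34 159.78]
 [510.77  29.41 159.79]
 [510.77  29.47 159.78]
 [510.77  29.47 159.79]] [510.8   29.21 159.78] [0.03 0.26 0.01]
[[-3.1409e+00  1.0000e-03 -1.7583e+00]
 [-3.1409e+00  1.1000e-03 -1.7580e+00]
 [-3.1409e+00  1.1000e-03 -1.7576e+00]
 [-3.1409e+00  1.1000e-03 -1.7575e+00]
 [-3.1409e+00  1.1000e-03 -1.7572e+00]
 [-3.1409e+00  1.1000e-03 -1.7571e+00]
 [-3.1409e+00  1.1000e-03 -1.7570e+00]
 [-3.1409e+00  1.1000e-03 -1.7570e+00]]
[0.0004 0.     0.0001 0.     0.     0.     0.    ] 5.525
[ 542.15 -290.29  160.41] [-3.1409e+00 -1.8000e-03 -1.8390e+00]
[510.77  29.46 159.78] [-3.1409e+00  1.1000e-03 -1.7570e+00]
```

```bash
cat >>h.py <<'E'
def L2W(dock,p): x,y,t=dock;return np.array([x+np.cos(t)*p[0]-np.sin(t)*p[1],y+np.sin(t)*p[0]+np.cos(t)*p[1],27+p[2]])
RED=(538.4,-289.2,-.286);BLUE=(510.4,23.3,-.282)
E
python3 - <<'E'
from h import *
p=[510.77,29.46,159.78];r=[-3.1409,.0011,-1.757]
print(row(p,r,[*L2W(RED,(7,0,0))[:2],100],[np.pi,0,RED[2]-np.pi/2]))
E
```

```text
[0.3088, -0.0931, 0.0595, -0.0006, 0.0011, 0.0998]
```

Emit:
{"method": "move_arm", "body": {"moves": [[[0.3088, -0.0931, 0.0595, -0.0006, 0.0011, 0.0998], [0.3088, -0.0931, 0.0595, -0.0006, 0.0011, 0.0998], [0.3088, -0.0931, 0.0595, -0.0006, 0.0011, 0.0998], [0.3088, -0.0931, 0.0595, -0.0006, 0.0011, 0.0998], [0.3088, -0.0931, 0.0595, -0.0006, 0.0011, 0.0998], [0.3088, -0.0931, 0.0595, -0.0006, 0.0011, 0.0998], [0.3088, -0.0931, 0.0595, -0.0006, 0.0011, 0.0998], [0.3088, -0.0931, 0.0595, -0.0006, 0.0011, 0.0998], [0.3088, -0.0931, 0.0595, -0.0006, 0.0011, 0.0998], [0.3088, -0.0931, 0.0595, -0.0006, 0.0011, 0.0998], [0.3088, -0.0931, 0.0595, -0.0006, 0.0011, 0.0998], [0.3088, -0.0931, 0.0595, -0.0006, 0.0011, 0.0998]]]}}

```text
clock: 7.08
eef_pos: [545.2, -291.0, 100.1]
tool_rot: [-3.141, 0.0, -1.857]
force: [-0.9, 0.7, -0.3]
width: 85.3
```

```bash
python3 look.py w3 "" ; python3 - <<'E'
from ov import *
from cell import ctrl
s=ctrl.read_state()
P=TOP+[(72,26,-16.5),(72,-26,-16.5),(34.1,25.8,-11),(34.1,-25.8,-11),(-30.9,25.5,-11),(-30.9,-25.5,-11),(-52,23,-3),(-52,-23,-3)]
draw("pics/w3.png","pics/w3c.png",s["eef_pos"],s["tool_rot"],RED,(165,355,80,240),4,P)
E
```

```text
7.075 [545.21, -291.02, 100.1] [-3.1415, 0.0001, -1.8566] [-0.9  0.7 -0.3] 85.3 [ 0.32  0.7   0.21  1.7  -0.2   0.76 -1.23]
```

View pics/w3c.png

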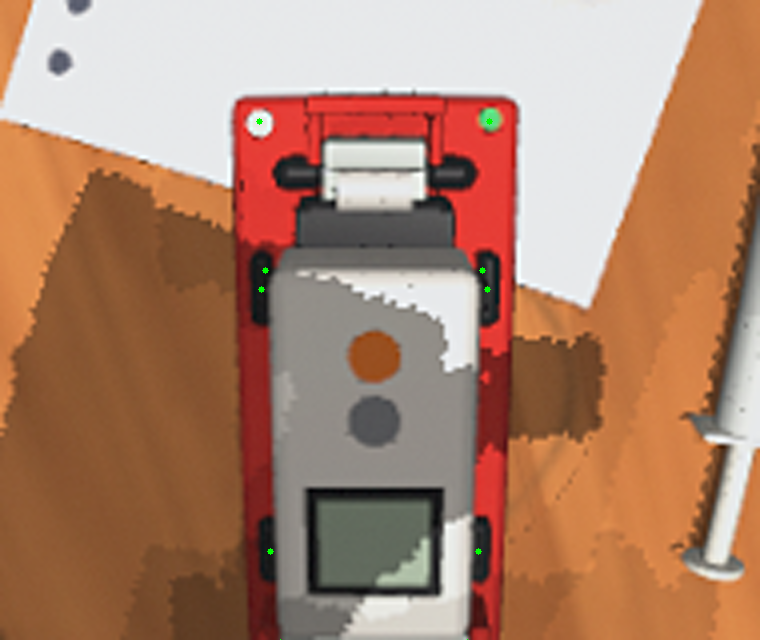

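Emit:
{"method": "move_arm", "body": {"moves": [[[0, 0, 0.04, 0, 0, 0], [0, 0, 0.065, 0, 0, 0], [0, 0, 0.08, 0, 0, 0], [0, 0, 0.085, 0, 0, 0], [0, 0, 0.085, 0, 0, 0], [0, 0, 0.085, 0, 0, 0], [0, 0, 0.085, 0, 0, 0]]]}}

```text
clock: 8.0
eef_pos: [545.7, -291.5, 15.8]
tool_rot: [-3.14, -0.0, -1.857]
force: [-0.0, 0.1, 0.4]
width: 85.2
```

Emit:
{"method": "move_arm", "body": {"moves": [[[0, 0, 0, 0, 0, 0], [0, 0, 0, 0, 0, 0], [0, 0, 0, 0, 0, 0], [0, 0, 0, 0, 0, 0], [0, 0, 0, 0, 0, 0], [0, 0, 0, 0, 0, 0]]], "jaw": 0}}

```text
clock: 8.75
eef_pos: [545.2, -291.2, 15.0]
tool_rot: [3.142, 0.0, -1.857]
force: [0.7, -0.6, 0.2]
width: -0.3
```

```bash
python3 look.py w4 ""
```

```text
8.75 [545.17, -291.16, 14.97] [3.1416, 0.0001, -1.8568] [ 0.7 -0.6  0.2] -0.3 [ 0.34  0.82  0.17  1.75 -0.23  0.6  -1.21]
```

View pics/w4.png

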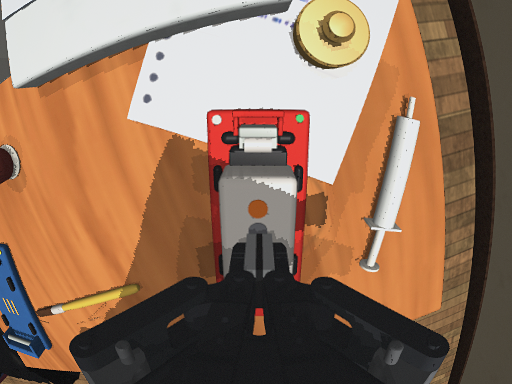

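```bash
python3 - <<'E'
import cv2
a=cv2.imread("pics/w4.png")[140:330,160:360];cv2.imwrite("pics/w4c.png",cv2.resize(a,None,fx=3.8,fy=3.1,interpolation=cv2.INTER_CUBIC)[:600])
from cell import get_image
for n in("scene","top"):
    im=get_image(n)["color"]; cv2.imwrite(f"pics/{n}4.png",im)
a=cv2.imread("pics/scene4.png")[60:220,200:400];cv2.imwrite("pics/s4c.png",cv2.resize(a,None,fx=3.7,fy=3.7,interpolation=cv2.INTER_CUBIC))
E
```

```text
(no output)
```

View pics/w4c.png

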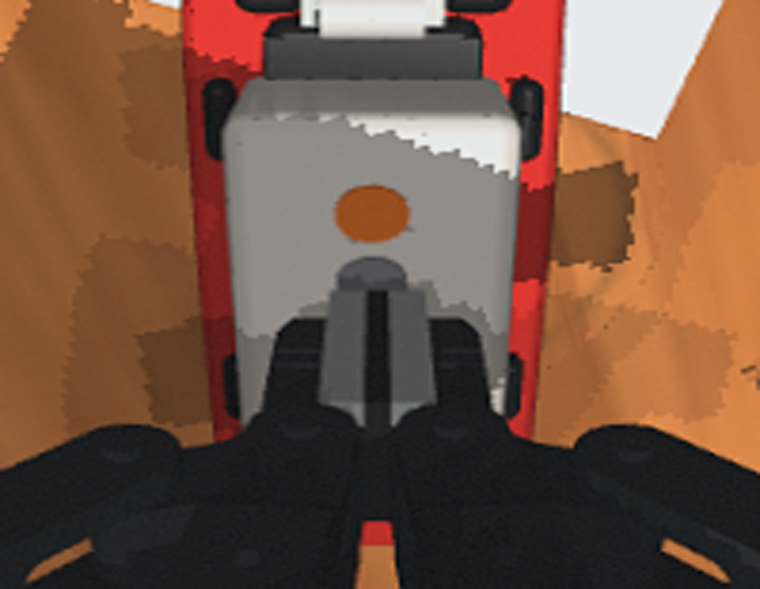

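View pics/s4c.png

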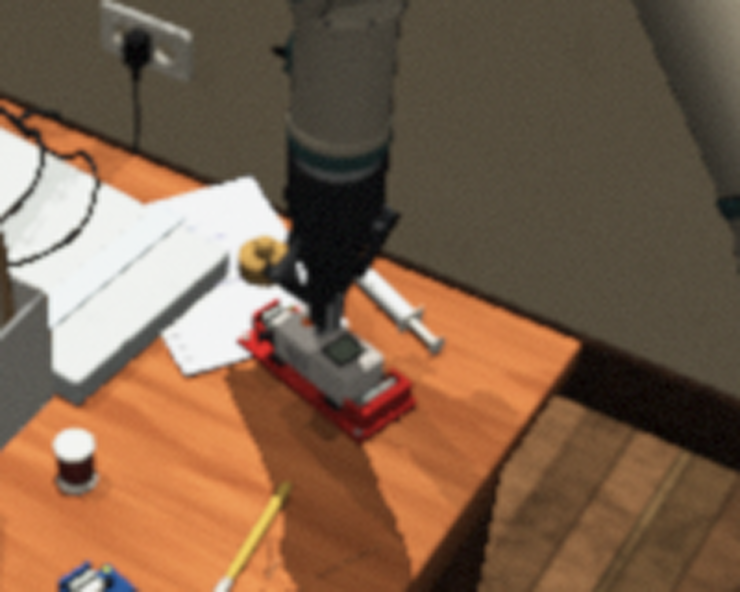

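```bash
python3 - <<'E'
from h import *
import cv2
for c,box,k in(("scene",(240,340,80,190),6),("top",(300,400,130,240),5)):
    u0,u1,v0,v1=box
    a=cv2.imread(f"pics/{c}4.png")[v0:v1,u0:u1];a=cv2.resize(a,None,fx=k,fy=k,interpolation=cv2.INTER_CUBIC)[:600]
    for z,col in((15,(0,0,255)),(44,(0,255,0)),(50,(255,0,255)),(69,(255,255,0))):
        u=(proj(c,[545.2,-291.2,z])[0]-[u0,v0])*k+k/2;cv2.circle(a,tuple(int(q) for q in u),3,col,-1)
    for p in[(44,22,17),(44,-22,17),(-42,-22,17),(-42,22,17)]:
        u=(proj(c,L2W(RED,p))[0]-[u0,v0])*k+k/2;cv2.circle(a,tuple(int(q) for q in u),3,(0,165,255),-1)
    cv2.imwrite(f"pics/{c}4d.png",a)
E
```

View pics/scene4d.png

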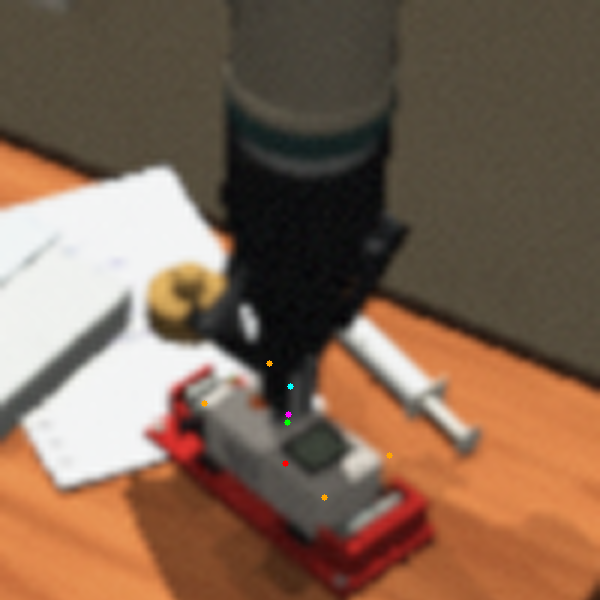

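View pics/top4d.png

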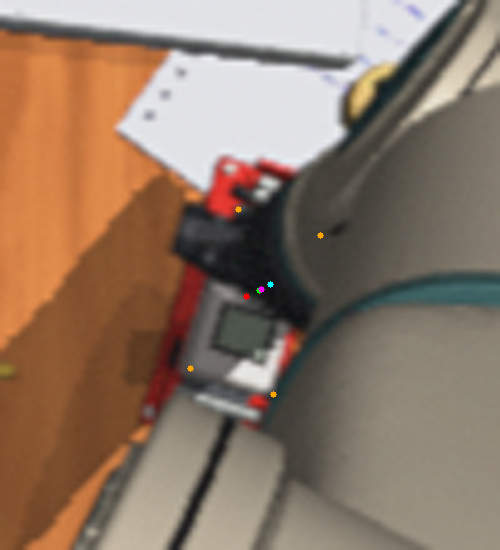

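Emit:
{"method": "move_arm", "body": {"moves": [[[0, 0, -0.02, 0, 0, 0], [0, 0, -0.04, 0, 0, 0], [0, 0, -0.04, 0, 0, 0], [0, 0, -0.04, 0, 0, 0]]]}}

```text
clock: 9.4
eef_pos: [545.1, -291.0, 55.2]
tool_rot: [-3.141, 0.0, -1.857]
force: [0.0, -0.1, -0.1]
width: -0.0
```

```bash
python3 look.py w5 "";python3 - <<'E'
import cv2
a=cv2.imread("pics/w5.png")[140:330,160:360];cv2.imwrite("pics/w5c.png",cv2.resize(a,None,fx=3.8,fy=3.1,interpolation=cv2.INTER_CUBIC)[:600])
E
```

```text
9.4 [545.11, -291.05, 55.21] [-3.1414, 0.0002, -1.8568] [ 0.  -0.1 -0.1] -0.0 [ 0.33  0.76  0.19  1.73 -0.21  0.67 -1.22]
```

View pics/w5c.png

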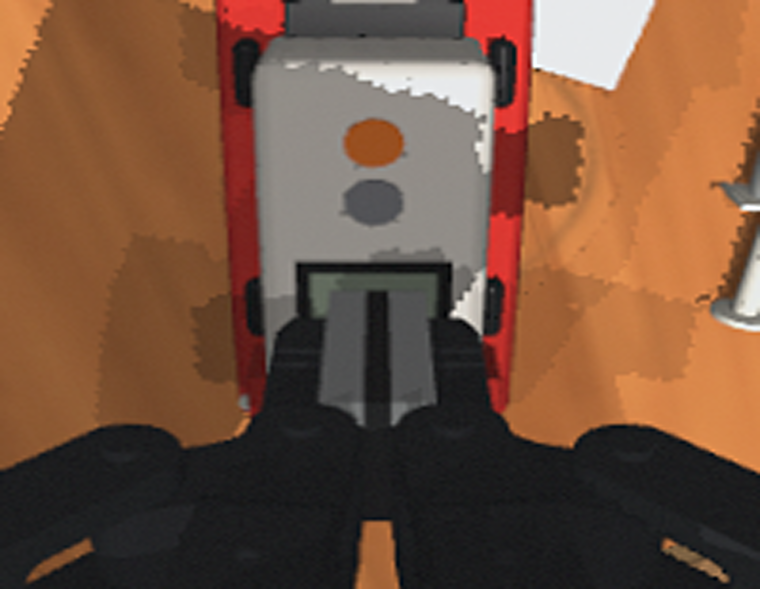

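Emit:
{"method": "move_arm", "body": {"moves": [[[0, 0, 0.025, 0, 0, 0], [0, 0, 0.042, 0, 0, 0], [0, 0, 0.044, 0, 0, 0], [0, 0, 0.044, 0, 0, 0], [0, 0, 0.044, 0, 0, 0]]]}}

```text
clock: 10.07
eef_pos: [545.7, -291.5, 11.7]
tool_rot: [-3.14, -0.0, -1.857]
force: [-0.2, 0.8, -0.4]
width: -0.2
```

Emit:
{"method": "move_arm", "body": {"moves": [[[0, 0, 0.002, 0, 0, 0], [0, 0, 0.002, 0, 0, 0]]]}}

```text
clock: 10.32
eef_pos: [545.2, -291.2, 9.2]
tool_rot: [-3.141, 0.0, -1.857]
force: [-0.6, -0.4, 0.4]
width: -0.1
```

Emit:
{"method": "move_arm", "body": {"moves": [[[0, 0, 0.002, 0, 0, 0], [0, 0, 0.002, 0, 0, 0]]]}}

```text
clock: 10.58
eef_pos: [545.0, -291.1, 6.9]
tool_rot: [3.141, 0.0, -1.857]
force: [0.4, 0.4, 0.5]
width: 0.1
```

Emit:
{"method": "move_arm", "body": {"moves": [[[0, 0, 0.002, 0, 0, 0], [0, 0, 0.002, 0, 0, 0]]]}}

```text
clock: 10.82
eef_pos: [545.3, -291.3, 5.2]
tool_rot: [-3.141, 0.0, -1.857]
force: [-1.3, -0.3, 2.4]
width: 0.2
```

Emit:
{"method": "move_arm", "body": {"moves": [[[0, 0, 0.002, 0, 0, 0], [0, 0, 0.002, 0, 0, 0]]]}}

```text
clock: 11.08
eef_pos: [545.3, -291.3, 5.1]
tool_rot: [-3.141, 0.0, -1.857]
force: [-3.1, 1.9, 17.3]
width: -0.2
```

Emit:
{"method": "move_arm", "body": {"moves": [[[0, 0, 0.002, 0, 0, 0], [0, 0, 0.002, 0, 0, 0]]]}}

```text
clock: 11.32
eef_pos: [545.4, -291.3, 5.1]
tool_rot: [-3.14, 0.001, -1.857]
force: [-6.4, 4.6, 31.1]
width: 0.1
```

Emit:
{"method": "move_arm", "body": {"moves": [[[0, 0, -0.02, 0, 0, 0], [0, 0, -0.02, 0, 0, 0], [0, 0, -0.02, 0, 0, 0], [0, 0, -0.02, 0, 0, 0], [0, 0, -0.02, 0, 0, 0], [0, 0, 0, 0, 0, 0], [0, 0, 0.02, 0, 0, 0], [0, 0, 0.026, 0, 0, 0], [0, 0, 0.026, 0, 0, 0], [0, 0, 0.026, 0, 0, 0]]], "jaw": 1}}

```text
clock: 12.58
eef_pos: [545.5, -291.5, -24.7]
tool_rot: [-3.141, -0.0, -1.857]
force: [-0.0, -0.1, 0.4]
width: 85.6
```

```bash
python3 look.py w6 ""
```

```text
12.575 [545.49, -291.47, -24.69] [-3.1408, -0.0001, -1.857] [-0.  -0.1  0.4] 85.6 [ 0.35  0.88  0.15  1.75 -0.24  0.53 -1.2 ]
```

View pics/w6.png

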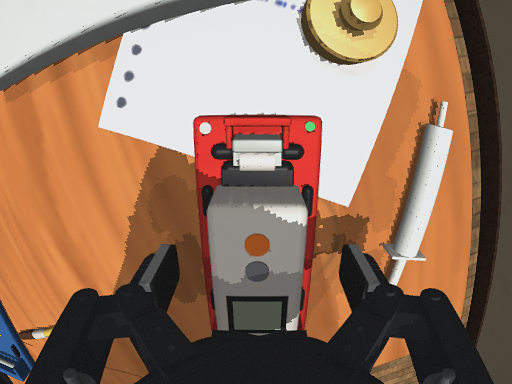

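Emit:
{"method": "move_arm", "body": {"moves": [[[0, 0, 0, 0, 0, 0], [0, 0, 0, 0, 0, 0], [0, 0, 0, 0, 0, 0], [0, 0, 0, 0, 0, 0], [0, 0, 0, 0, 0, 0]]], "jaw": 0}}

```text
clock: 13.25
eef_pos: [545.6, -291.4, -24.4]
tool_rot: [-3.141, -0.0, -1.857]
force: [0.1, 1.0, 5.0]
width: 43.2
```

```bash
python3 look.py w7 ""
```

```text
13.25 [545.6, -291.41, -24.43] [-3.1406, -0.0001, -1.8569] [0.1 1.  5. ] 43.2 [ 0.35  0.88  0.15  1.75 -0.24  0.53 -1.2 ]
```

View pics/w7.png

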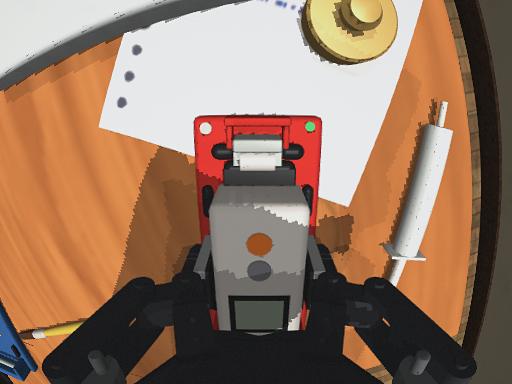

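Emit:
{"method": "move_arm", "body": {"moves": [[[0, -0.0014, -0.0029, 0.0436, 0, 0], [0, -0.0028, -0.0058, 0.0873, 0, 0], [0, -0.004, -0.0088, 0.131, 0, 0], [0, -0.0051, -0.0118, 0.1745, 0, 0], [0, -0.0058, -0.0143, 0.209, 0, 0], [0, -0.0065, -0.0168, 0.2443, 0, 0], [0, -0.0065, -0.0168, 0.2443, 0, 0], [0, -0.0065, -0.0168, 0.2443, 0, 0]]]}}

```text
clock: 14.3
eef_pos: [551.9, -293.2, -7.7]
tool_rot: [-2.899, -0.001, -1.855]
force: [0.3, 0.8, -1.8]
width: 42.8
```

```bash
python3 look.py w8 "";python3 - <<'E'
from cell import get_image
import cv2
cv2.imwrite("pics/s8.png",cv2.resize(get_image("scene")["color"][60:220,200:400],None,fx=3.7,fy=3.7,interpolation=cv2.INTER_CUBIC))
E
```

```text
14.3 [551.95, -293.15, -7.71] [-2.899, -0.0007, -1.8548] [ 0.3  0.8 -1.8] 42.8 [ 0.32  0.81  0.23  1.99 -1.1   0.23 -0.33]
```

View pics/w8.png

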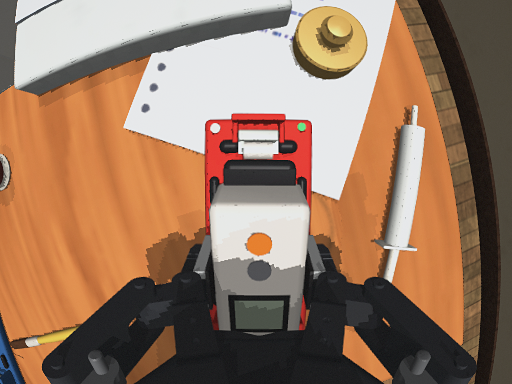

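View pics/s8.png

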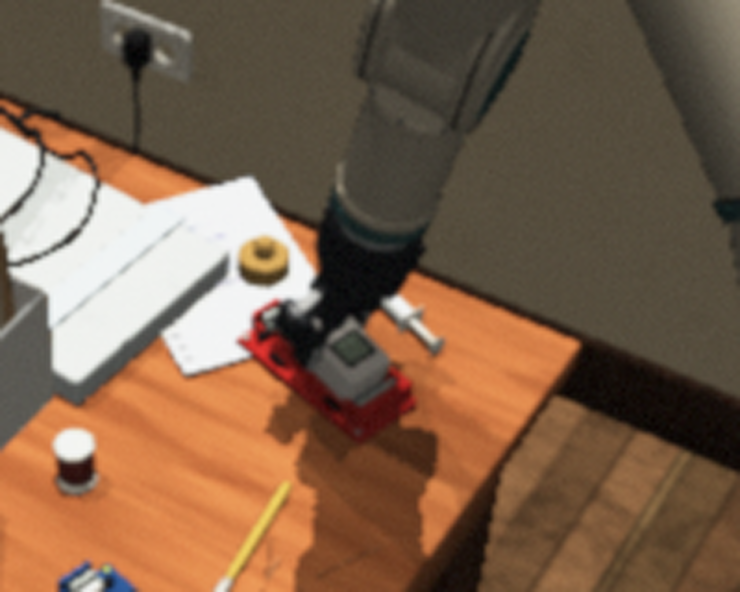

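Emit:
{"method": "move_arm", "body": {"moves": [[[0, -0.003, 0.001, -0.015, 0, 0], [0, -0.006, 0.0023, -0.03, 0, 0], [0, -0.009, 0.0023, -0.035, 0, 0], [0, -0.012, 0.0023, -0.035, 0, 0], [0, -0.014, 0.0023, -0.035, 0, 0], [0, -0.015, 0.0023, -0.035, 0, 0], [0, -0.015, 0.0023, -0.035, 0, 0]]]}}

```text
clock: 15.28
eef_pos: [566.2, -297.6, -6.2]
tool_rot: [-2.934, 0.001, -1.857]
force: [-0.3, 0.1, -0.9]
width: 43.2
```

```bash
python3 look.py w9 ""
```

```text
15.275 [566.24, -297.58, -6.2] [-2.9337, 0.0006, -1.8571] [-0.3  0.1 -0.9] 43.2 [ 0.23  0.85  0.37  1.92 -1.02  0.36 -0.45]
```

View pics/w9.png

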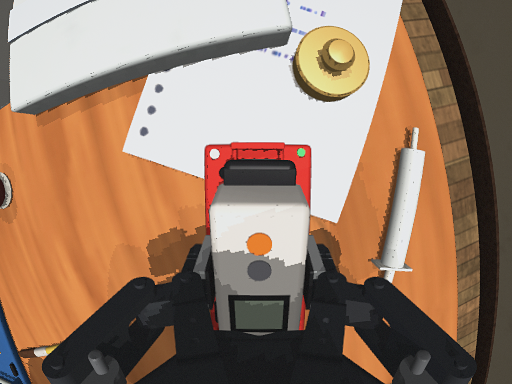

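```bash
cat >plan.py <<'E'
from h import *
def step(P,sh,rv): p,A=P;return (p+A.apply(np.array(sh)*1000),A*R.from_rotvec(rv))
def pose(dock,Tx,Tz,th,ly=0.):   # tongue tip Tx (dock x), Tz above floor
    c,s=np.cos(th),np.sin(th);x=Tx+65*c+35*s;z=Tz+65*s-35*c
    return L2W(dock,(x,ly,z-17)),R.from_euler("xyz",[np.pi,0,dock[2]-np.pi/2])*R.from_rotvec([th,0,0])
def prow(P,Q): d=P[1].inv().apply(Q[0]-P[0])/1000;return np.r_[d,(P[1].inv()*Q[1]).as_rotvec()].round(4).tolist()
S=(np.array([545.1,-291.2,-25]),R.from_euler("xyz",[np.pi,0,-.286-np.pi/2]))
S=step(S,[0,-.0065,-.0168],[.2443,0,0]);S=step(S,[0,-.015,.0023],[-.035,0,0])
E
python3 - <<'E'
from plan import *
print(S[0],S[1].as_euler("xyz"))
up=(S[0]+[0,0,75],S[1]);print("up",prow(S,up))
hov=pose(BLUE,-42,55,.183,.5);hov2=pose(BLUE,-42,55,.183,.5)
print(hov[0],hov[1].as_euler("xyz"));print("to blue",prow(up,hov))
E
```

```text
[ 565.83308538 -297.2968075    -6.80354828] [-2.93229265e+00  2.22044605e-16 -1.85679633e+00]
up [0.0, -0.0156, -0.0734, 0.0, 0.0, 0.0]
[537.70589713  15.90947132  42.41314292] [-2.95859265e+00  2.22044605e-16 -1.85279633e+00]
to blue [-0.2925, 0.1182, 0.0013, -0.0263, -0.0008, -0.0039]
```

Emit:
{"method": "move_arm", "body": {"moves": [[[0, -0.005, -0.02, 0, 0, 0], [0, -0.0156, -0.0734, 0, 0, 0], [0, -0.0156, -0.0734, 0, 0, 0], [0, -0.0156, -0.0734, 0, 0, 0]]]}}

```text
clock: 15.82
eef_pos: [566.2, -296.8, 68.5]
tool_rot: [-2.934, 0.001, -1.856]
force: [-0.2, 1.0, -2.2]
width: 43.2
```

Emit:
{"method": "move_arm", "body": {"moves": [[[-0.04, 0.0162, 0.0002, -0.004, 0, -0.001], [-0.09, 0.0364, 0.0004, -0.008, 0, -0.001], [-0.14, 0.0566, 0.0006, -0.013, 0, -0.002], [-0.19, 0.0768, 0.0009, -0.017, 0, -0.003], [-0.24, 0.097, 0.0011, -0.022, -0.001, -0.003], [-0.275, 0.111, 0.0012, -0.025, -0.001, -0.004], [-0.2925, 0.1182, 0.0013, -0.0263, -0.0008, -0.0039], [-0.2925, 0.1182, 0.0013, -0.0263, -0.0008, -0.0039], [-0.2925, 0.1182, 0.0013, -0.0263, -0.0008, -0.0039], [-0.2925, 0.1182, 0.0013, -0.0263, -0.0008, -0.0039], [-0.2925, 0.1182, 0.0013, -0.0263, -0.0008, -0.0039]]]}}

```text
clock: 17.2
eef_pos: [538.3, 14.4, 43.4]
tool_rot: [-2.96, 0.0, -1.855]
force: [-0.0, -0.5, -1.0]
width: 43.1
```

```bash
python3 look.py w10 ""
```

```text
17.2 [538.3, 14.39, 43.36] [-2.9597, 0.0003, -1.8546] [-0.  -0.5 -1. ] 43.1 [-0.49  0.72  0.54  2.14 -1.02  0.33 -0.98]
```

View pics/w10.png

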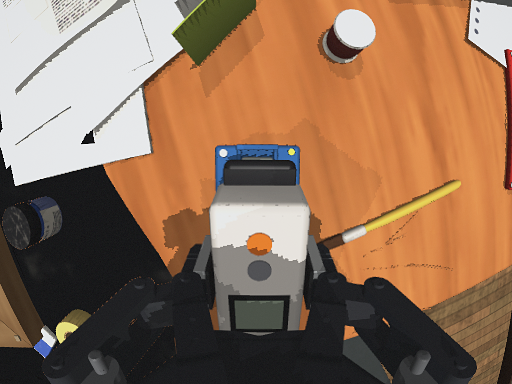

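```bash
python3 - <<'E'
from plan import *
from cell import ctrl
s=ctrl.read_state()
p,r=[538.3,14.39,43.36],[-2.9597,.0003,-1.8546]
print(wproj([L2W(BLUE,(72,26,-16.5)),L2W(BLUE,(72,-26,-16.5))],p,r),s["clock"])
import cv2
a=cv2.imread("pics/w10.png")[135:195,200:320];cv2.imwrite("pics/w10c.png",cv2.resize(a,None,fx=6,fy=6,interpolation=cv2.INTER_CUBIC))
H=pose(BLUE,-42,55,.183,.5)
for n,q in(("pre",(-43,4.5,.183)),("above",(-43,15,.183)),("in",(-57.5,.8,.183))):print(n,prow(H,pose(BLUE,*q,.5)))
E
```

```text
[[222.57363479 152.38261065]
 [291.00162276 152.28929143]] 17.25
pre [-0.0, 0.0102, 0.0495, 0.0, 0.0, 0.0]
above [-0.0, 0.0083, 0.0392, 0.0, 0.0, 0.0]
in [-0.0, 0.0251, 0.0505, 0.0, 0.0, 0.0]
```

View pics/w10c.png

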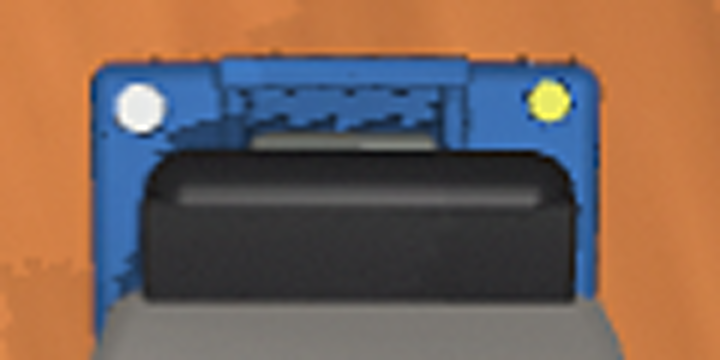

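Emit:
{"method": "move_arm", "body": {"moves": [[[0, 0.004, 0.02, 0, 0, 0], [0, 0.0083, 0.0392, 0, 0, 0], [0, 0.0083, 0.0392, 0, 0, 0], [0, 0.0083, 0.0392, 0, 0, 0], [0, 0.0083, 0.0392, 0, 0, 0]]]}}

```text
clock: 17.88
eef_pos: [540.2, 16.1, 7.2]
tool_rot: [-2.966, -0.002, -1.854]
force: [-0.1, 0.2, -2.1]
width: 43.1
```

```bash
python3 look.py w11 "";python3 - <<'E'
from plan import *
Q=pose(BLUE,-43,15,.183,.5);print(Q[0],Q[1].as_euler("xyz"))
E
```

```text
17.875 [540.16, 16.09, 7.22] [-2.9655, -0.0019, -1.8537] [-0.1  0.2 -2.1] 43.1 [-0.4   0.77  0.41  2.15 -1.1   0.23 -0.91]
[536.74539632  16.18774853   2.41314292] [-2.95859265e+00  2.22044605e-16 -1.85279633e+00]
```

View pics/w11.png

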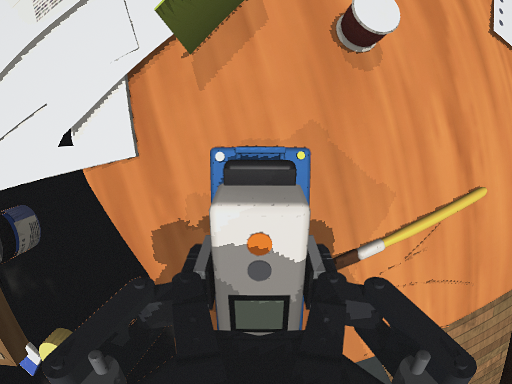

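```bash
python3 - <<'E'
from plan import *
M=(np.array([540.16,16.09,7.22]),RR([-2.9655,-.0019,-1.8537]))
V=pose(BLUE,-42,70,0,.5)
print(prow(M,V),V[0])
E
```

```text
[0.0009, 0.0009, -0.0385, -0.1761, -0.002, -0.0007] [532.63065712  17.37987468  45.        ]
```

Emit:
{"method": "move_arm", "body": {"moves": [[[0, 0, -0.0385, 0, 0, 0], [0, 0, -0.0385, -0.1761, 0, 0], [0, 0, -0.0385, -0.1761, 0, 0], [0, 0, -0.0385, -0.1761, 0, 0], [0, 0, -0.0385, -0.1761, 0, 0]]]}}

```text
clock: 18.55
eef_pos: [532.5, 18.7, 44.3]
tool_rot: [3.14, -0.002, -1.853]
force: [-0.2, 0.2, -1.7]
width: 43.0
```

```bash
cat >st.py <<'E'
import numpy as np
from cell import ctrl
s=ctrl.read_state();print(round(s["clock"],2),np.round(s["eef_pos"],2).tolist(),np.round(s["tool_rot"],4).tolist(),"F",np.round(s["force"],1),np.round(s["torque"],2),round(s["width"],1),"q",np.round(s["qpos"],3))
E
python3 st.py
```

```text
18.55 [532.5, 18.67, 44.29] [3.1398, -0.0016, -1.8532] F [-0.2  0.2 -1.7] [-0.   -0.02  0.02] 43.0 q [-0.529  0.808  0.712  1.98  -0.846  0.682 -1.124]
```

Emit:
{"method": "move_arm", "body": {"moves": [[[0, 0, 0, 0, 0.15, 0], [0, 0, 0, 0, 0.3, 0], [0, 0, 0, 0, 0.3, 0], [0, 0, 0, 0, 0.3, 0]]]}}

```text
clock: 19.05
eef_pos: [532.4, 18.1, 44.2]
tool_rot: [3.139, -0.301, -1.853]
force: [0.2, -0.7, 0.2]
width: 43.2
```

```bash
python3 st.py
```

```text
19.05 [532.38, 18.13, 44.2] [3.1393, -0.3014, -1.8527] F [ 0.2 -0.7  0.2] [ 0.32 -0.1  -0.03] 43.2 q [-0.796  0.979  0.928  1.864 -0.646  0.804 -1.448]
```

```bash
cat >fk.py <<'E'
from h import *
import itertools
D=[([1.0472,.6293,.0385,1.5184,-.027,.9963,-.02],[286.97,-582.42,191.49],[3.1416,.0019,-1.113]),
([-.529,.808,.712,1.98,-.846,.682,-1.124],[532.5,18.67,44.29],[3.1398,-.0016,-1.8532]),
([-.796,.979,.928,1.864,-.646,.804,-1.448],[532.38,18.13,44.2],[3.1393,-.3014,-1.8527]),
([-.40,.77,.41,2.15,-1.1,.23,-.91],[540.16,16.09,7.22],[-2.9655,-.0019,-1.8537]),
([.32,.70,.21,1.70,-.20,.76,-1.23],[545.21,-291.02,100.1],[-3.1415,.0001,-1.8566]),
([.23,.85,.37,1.92,-1.02,.36,-.45],[566.24,-297.58,-6.2],[-2.9337,.0006,-1.8571]),
([-.49,.72,.54,2.14,-1.02,.33,-.98],[538.3,14.39,43.36],[-2.9597,.0003,-1.8546]),
([-.27,.49,.24,1.94,-.16,.73,-1.70],[510.99,27.51,159.84],[-3.1406,.0005,-1.7602]),
([.35,.88,.15,1.75,-.24,.53,-1.20],[545.49,-291.47,-24.69],[-3.1408,-.0001,-1.857])]
def E(ax,a): return R.from_euler(ax,a)
def FK(q,P,s):
    h,L1,a,L2,b,L3,c0,ob,oc=P[:9];p=np.zeros(3);A=R.identity()
    A=E("z",s[0]*q[0]);p=np.array([0,0,h])+A.apply([c0,0,0])
    A=A*E("y",q[1]);A=A*E("z",s[1]*q[2]);p=p+A.apply([a,0,L1])
    A=A*E("y",q[3]);A=A*E("z",s[2]*q[4]);p=p+A.apply([b,ob,L2])
    A=A*E("y",q[5]);A=A*E("z",s[3]*q[6]+P[9]);p=p+A.apply([0,oc,L3])
    return p,A
def resid(P,s):
    o=[]
    for q,p,r in D:
        x,A=FK(q,P,s);o+=list((x-p)*.01);o+=list((A.inv()*RR(r)).as_rotvec()*3)
    return np.array(o)
if __name__=="__main__":
  best=[]
  for s in itertools.product([1,-1],repeat=4):
    for y0 in(0,np.pi):
        r=least_squares(resid,[300,400,0,400,0,250,0,0,0,y0],args=(s,),x_scale=[100]*9+[1]);best.append((r.cost,s,r.x.round(2)))
  best.sort(key=lambda t:t[0])
  for b in best[:3]:print(b)
  print(resid(best[0][2],best[0][1]).reshape(-1,6).round(3))
E
python3 fk.py
```

```text
(np.float64(0.025596703149366577), (-1, -1, -1, -1), array([334.41, 567.93,  50.56, 332.53, -15.8 , 405.6 , -14.26, -22.89,
         2.77,   3.14]))
(np.float64(0.025596703149369963), (-1, -1, -1, -1), array([334.41, 567.93,  50.56, 332.53, -15.8 , 405.6 , -14.26, -22.89,
         2.77,   3.14]))
(np.float64(19.327196550646278), (1, 1, 1, 1), array([ 1.8878e+02,  3.6702e+02, -2.5170e+02,  3.5165e+02,  1.4140e+01,
        2.8875e+02, -3.8562e+02,  2.3230e+01, -6.9860e+02,  5.2000e-01]))
[[ 0.007  0.026 -0.013  0.    -0.     0.005]
 [-0.046  0.017  0.009 -0.     0.002  0.004]
 [-0.059 -0.029  0.007 -0.    -0.002  0.001]
 [-0.029 -0.016 -0.023  0.013 -0.025 -0.022]
 [ 0.02   0.003  0.015 -0.009  0.006  0.003]
 [-0.051  0.022 -0.089  0.008 -0.013 -0.002]
 [ 0.03   0.047  0.019 -0.003  0.004  0.009]
 [ 0.069 -0.006  0.1   -0.001 -0.018 -0.002]
 [ 0.086  0.035 -0.024  0.001  0.015  0.013]]
```

```bash
cat >ik.py <<'E'
from plan import *
from fk import FK
P=[334.41,567.93,50.56,332.53,-15.8,405.6,-14.26,-22.89,2.77,np.pi];s=(-1,)*4
lo=np.array([-3.06,-.37,-1.25,.18,-1.1,.23,-2.94]);hi=np.array([3.06,2.12,1.32,2.47,4.24,1.98,2.94])
def ik(T,q3,seed):
    def f(q):
        x,A=FK(q,P,s);return np.r_[(x-T[0])*.01,(A.inv()*T[1]).as_rotvec()*3,(q[2]-q3)*10]
    r=least_squares(f,np.clip(seed,-3.1,4),x_scale=.3);return r.x,r.cost
def wrap(q):
    q=q.copy()
    for i in(0,4,6):
        q[i]=(q[i]+np.pi)%(2*np.pi)-np.pi
    if q[4]<-1.1:q[4]+=2*np.pi
    return q
if __name__=="__main__":
  for nm,T in(("pre",pose(BLUE,-43,4.5,.183,.5)),("in",pose(BLUE,-57.5,.8,.183,.5)),("home",pose(BLUE,-58,0,0,.5))):
    print(nm)
    for sd in([-.4,.77,.4,2.15,-1,.3,-.9],[0,.8,-.4,2.1,1,.3,-2.9],[0,.8,-.4,2.1,3,.3,0]):
      for q3 in np.arange(-1.2,1.3,.2):
        q,c=ik(T,q3,np.array(sd)); q=wrap(q)
        if c<1e-3: print(np.round(q,2), "ok" if np.all((q>lo)&(q<hi)) else "")
E
python3 ik.py
```

```text
pre
[ 0.62  1.16 -1.2   2.28  1.67  1.09  2.77] ok
[ 0.55  1.03 -1.    2.28  1.68  0.87  2.76] ok
[ 0.46  0.92 -0.8   2.28  1.69  0.67  2.74] ok
[ 0.29  0.82 -0.6   2.14  4.54 -0.5  -0.14] 
[ 0.17  0.77 -0.4   2.13  4.44 -0.36 -0.06] 
[ 0.05  0.75 -0.2   2.13  4.25 -0.22  0.12] 
[-0.05  0.74 -0.    2.13  3.71 -0.11  0.67] 
[-0.27  0.76  0.2   2.18 -0.99  0.08 -1.  ] 
[-0.39  0.79  0.4   2.16  4.98  0.22 -0.7 ] 
[-0.5   0.84  0.6   2.15  4.86  0.37 -0.59] 
[-0.61  0.92  0.8   2.15  4.79  0.54 -0.54] 
[-0.7   1.02  1.    2.15  4.75  0.73 -0.51] 
[-0.77  1.15  1.2   2.15  4.71  0.95 -0.5 ] 
[ 0.62  1.16 -1.2   2.28  1.67  1.09  2.77] ok
[ 0.55  1.03 -1.    2.28  1.68  0.87  2.76] ok
[ 0.46  0.92 -0.8   2.28  1.69  0.67  2.74] ok
[ 0.35  0.84 -0.6   2.28  1.71  0.5   2.71] ok
[ 0.23  0.79 -0.4   2.27  1.75  0.34  2.67] ok
[ 0.1   0.76 -0.2   2.27  1.82  0.2   2.59] 
[-0.02  0.74 -0.    2.25  2.04  0.06  2.37] 
[-0.22  0.75  0.2   2.29  0.83 -0.1  -2.77] 
[-0.32  0.77  0.4   2.29  1.31 -0.22  3.05] 
[-0.44  0.81  0.6   2.29  1.43 -0.37  2.93] 
[-0.56  0.88  0.8   2.29  1.49 -0.53  2.87] 

[... 3543 characters left out ...]
  5.12  0.7  -0.84] 
[-0.66  1.08  1.    2.02  5.    0.88 -0.74] 
[-0.72  1.21  1.2   2.01  4.91  1.1  -0.68] 
[ 0.61  1.15 -1.2   1.99  4.44 -1.08  0.06] 
[ 0.54  1.03 -1.    1.99  4.34 -0.89  0.14] 
[ 0.45  0.94 -0.8   1.98  4.21 -0.72  0.25] 
[ 0.35  0.87 -0.6   1.98  4.05 -0.58  0.4 ] 
[ 0.23  0.83 -0.4   1.98  3.83 -0.47  0.61] 
[ 0.12  0.8  -0.2   1.99  3.53 -0.39  0.91] 
[ 0.    0.79 -0.    2.01  3.14 -0.34  1.29] 
[-0.22  0.8   0.2   2.07 -0.49  0.31 -1.47] ok
[-0.35  0.84  0.4   2.05 -0.81  0.41 -1.17] ok
[-0.47  0.9   0.6   2.03 -1.02  0.55 -0.97] ok
[-0.57  0.97  0.8   2.02  5.12  0.7  -0.84] 
[-2.6  -1.86  1.    2.07  4.72 -2.21 -0.15] 
[ 2.64 -1.22  1.2   4.26  4.89 -1.1   2.7 ]
```

```bash
python3 - <<'E'
from h import *
for n,uv in(("brushL",(243,208.5)),("brushR",(302,203.5)),("spool",(272,151)),("mid",(322,190)),("paper",(325,155)),("weight",(377,152))):print(n,ray("top",uv,5).round(0))
# wrist w10 view brush ends
p,r=[538.3,14.39,43.36],[-2.9597,.0003,-1.8546]
for uv in((325,245),(458,183),(345,58)):print(wray(uv,p,r,5).round(0))
E
```

```text
brushL [487. -13.   5.]
brushR [ 504. -169.    5.]
spool [645. -87.   5.]
mid [ 542. -222.    5.]
paper [ 637. -230.    5.]
weight [ 648. -369.    5.]
[491. -30.   5.]
[ 505. -169.    5.]
[635. -87.   5.]
```

```bash
python3 st.py; python3 - <<'E'
from plan import *
from cell import ctrl
s=ctrl.read_state();M=(np.array(s["eef_pos"]),RR(s["tool_rot"]))
print(prow(M,(np.array([597,-160,45]),RR([np.pi,0,-np.pi/2]))))
E
```

```text
19.05 [532.38, 18.13, 44.2] [3.1393, -0.3014, -1.8527] F [ 0.2 -0.7  0.2] [ 0.32 -0.1  -0.03] 43.2 q [-0.796  0.979  0.928  1.864 -0.646  0.804 -1.448]
[0.1465, -0.1117, 0.0444, 0.0447, -0.2991, -0.2801]
```

Emit:
{"method": "move_arm", "body": {"moves": [[[0.1465, -0.1117, 0.0444, 0.0447, -0.2991, -0.2801], [0.1465, -0.1117, 0.0444, 0.0447, -0.2991, -0.2801], [0.1465, -0.1117, 0.0444, 0.0447, -0.2991, -0.2801], [0.1465, -0.1117, 0.0444, 0.0447, -0.2991, -0.2801], [0.1465, -0.1117, 0.0444, 0.0447, -0.2991, -0.2801], [0.1465, -0.1117, 0.0444, 0.0447, -0.2991, -0.2801], [0.1465, -0.1117, 0.0444, 0.0447, -0.2991, -0.2801], [0.1465, -0.1117, 0.0444, 0.0447, -0.2991, -0.2801], [0.1465, -0.1117, 0.0444, 0.0447, -0.2991, -0.2801], [0.1465, -0.1117, 0.0444, 0.0447, -0.2991, -0.2801]]]}}

```text
clock: 20.3
eef_pos: [597.9, -159.6, 45.4]
tool_rot: [-3.141, -0.001, -1.57]
force: [0.3, 0.3, -1.5]
width: 42.9
```

```bash
python3 look.py w12 ""; python3 st.py; python3 - <<'E'
from plan import *
from cell import ctrl
s=ctrl.read_state();M=(np.array(s["eef_pos"]),RR(s["tool_rot"]))
print(prow(M,(np.array([597,-160,-15]),RR([np.pi,0,-np.pi/2]))))
E
```

```text
20.3 [597.94, -159.59, 45.44] [-3.1412, -0.001, -1.5701] [ 0.3  0.3 -1.5] 42.9 [-0.14  0.86  0.61  1.74 -0.67  0.76 -0.76]
20.35 [597.95, -159.75, 45.46] [-3.1411, -0.001, -1.5703] F [-0.1  0.  -1.2] [-0.05  0.03  0.02] 43.4 q [-0.139  0.856  0.609  1.739 -0.672  0.765 -0.76 ]
[0.0002, 0.001, 0.0605, -0.0005, -0.001, 0.0005]
```

View pics/w12.png

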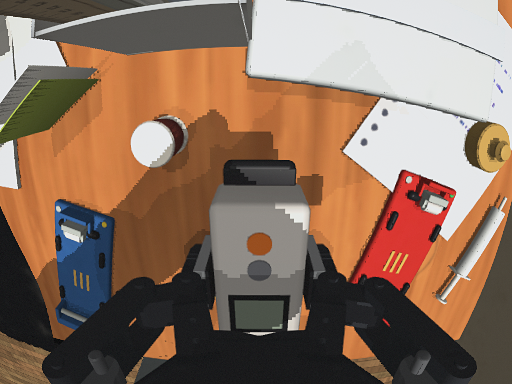

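Emit:
{"method": "move_arm", "body": {"moves": [[[0, 0.001, 0.04, 0, -0.001, 0], [0, 0.001, 0.065, 0, -0.001, 0], [0, 0.001, 0.075, 0, -0.001, 0], [0, 0.001, 0.0785, 0, -0.001, 0], [0, 0.001, 0.0785, 0, -0.001, 0], [0, 0.001, 0.0785, 0, -0.001, 0], [0, 0.001, 0.0785, 0, -0.001, 0]]]}}

```text
clock: 21.22
eef_pos: [597.5, -160.1, -32.3]
tool_rot: [-3.14, -0.0, -1.571]
force: [-0.6, -0.3, -1.4]
width: 43.0
```

```bash
python3 st.py
```

```text
21.23 [597.51, -160.08, -32.3] [-3.1399, -0.0001, -1.5705] F [-0.6 -0.3 -1.4] [ 0.03 -0.02  0.02] 43.0 q [-0.087  0.957  0.517  1.762 -0.756  0.631 -0.691]
```

Emit:
{"method": "move_arm", "body": {"moves": [[[0, 0, 0.0015, 0, 0, 0], [0, 0, 0.002, 0, 0, 0], [0, 0, 0.002, 0, 0, 0]]]}}

```text
clock: 21.6
eef_pos: [597.3, -160.0, -34.4]
tool_rot: [-3.14, 0.0, -1.57]
force: [-0.8, 0.7, 6.3]
width: 43.3
```

```bash
python3 st.py
```

```text
21.6 [597.26, -160.0, -34.42] [-3.1404, 0.0003, -1.5704] F [-0.8  0.7  6.3] [ 0.14  0.32 -0.01] 43.3 q [-0.086  0.96   0.515  1.762 -0.758  0.628 -0.689]
```

Emit:
{"method": "move_arm", "body": {"moves": [[[0, 0, 0, 0, 0, 0], [0, 0, 0, 0, 0, 0], [0, 0, 0, 0, 0, 0], [0, 0.0035, -0.001, -0.07, 0, 0], [0, 0.007, -0.002, -0.14, 0, 0], [0, 0.0103, -0.0034, -0.2, 0, 0], [0, 0.0103, -0.0034, -0.2, 0, 0], [0, 0.0103, -0.0034, -0.2, 0, 0], [0, 0.0103, -0.0034, -0.2, 0, 0]]], "jaw": 1}}

```text
clock: 22.72
eef_pos: [586.1, -160.1, -31.4]
tool_rot: [2.942, 0.0, -1.572]
force: [-0.3, 0.1, -0.1]
width: 85.3
```

```bash
python3 look.py w13 "logger_center";python3 st.py
```

```text
22.725 [586.11, -160.13, -31.43] [2.9423, 0.0005, -1.5716] [-0.3  0.1 -0.1] 85.3 [-0.14  1.06  0.63  1.57 -0.62  0.93 -0.86]
logger_center [257.9 264.7] 0.88 [ 600.6 -160.4   27. ]
logger_center [256.2 155.5] 0.52 [ 657.5 -159.9   27. ]
22.82 [586.4, -160.12, -31.35] [2.9425, 0.0004, -1.5714] F [ 0.  -0.1  0.1] [ 0.03 -0.17  0.03] 85.4 q [-0.136  1.058  0.627  1.567 -0.62   0.933 -0.856]
```

View pics/w13.png

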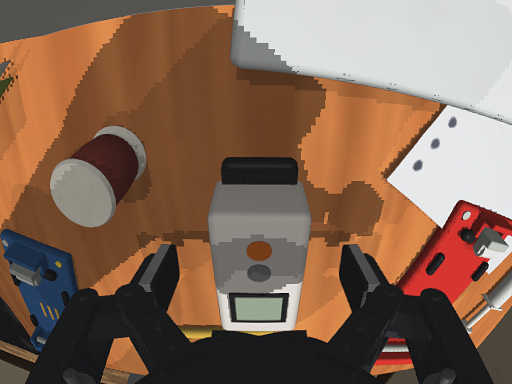

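Emit:
{"method": "move_arm", "body": {"moves": [[[0, 0, 0, 0, 0, 0], [0, 0, 0, 0, 0, 0], [0, 0, 0, 0, 0, 0], [0, 0, 0, 0, 0, 0], [0, 0, 0, 0, 0, 0]]], "jaw": 0}}

```text
clock: 23.45
eef_pos: [587.1, -160.2, -31.3]
tool_rot: [2.943, -0.0, -1.571]
force: [1.1, -0.4, 2.6]
width: 42.9
```

```bash
python3 look.py w14 "";python3 st.py
```

```text
23.45 [587.09, -160.22, -31.31] [2.9429, -0.0002, -1.5706] [ 1.1 -0.4  2.6] 42.9 [-0.14  1.06  0.63  1.57 -0.62  0.93 -0.86]
23.5 [587.09, -160.24, -31.31] [2.943, -0.0002, -1.5706] F [ 1.  -0.2  3.6] [-0.04 -0.25 -0.02] 43.1 q [-0.137  1.059  0.627  1.566 -0.62   0.933 -0.856]
```

View pics/w14.png

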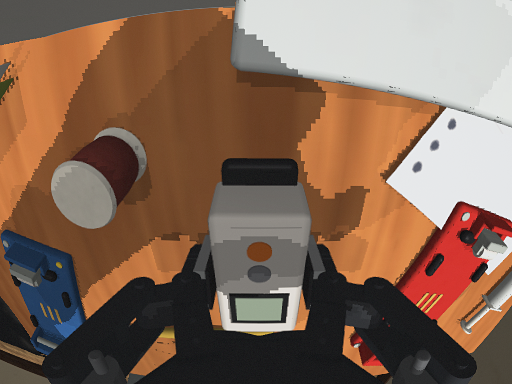

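```bash
python3 - <<'E'
from ov import *
p,r=[587.09,-160.22,-31.31],[2.9429,-.0002,-1.5706]
pts=[(44,22,17),(44,-22,17),(-42,22,17),(-42,-22,17),(56,18,-13),(56,-18,-13)]
L=[np.array([590.26,-160.2,17])+q for q in np.array(pts)]
u=wproj(L,p,r);print(u.round(1).tolist())
a=cv2.imread("pics/w14.png")[145:345,190:330];a=cv2.resize(a,None,fx=3,fy=3,interpolation=cv2.INTER_CUBIC)
for q in u: cv2.circle(a,tuple(int(round(k)) for k in (q-[190,145])*3+1),2,(0,255,0),-1)
# same check for picture w7 at red seated
u=wproj(W(*RED,pts),[545.6,-291.41,-24.43],[-3.1406,-.0001,-1.8569])
b=cv2.imread("pics/w7.png")[145:345,190:330];b=cv2.resize(b,None,fx=3,fy=3,interpolation=cv2.INTER_CUBIC)
for q in u: cv2.circle(b,tuple(int(round(k)) for k in (q-[190,145])*3+1),2,(0,255,0),-1)
cv2.imwrite("pics/cmp14.png",np.hstack([b,a])[:600,:800])
E
```

```text
[[202.3, 218.1], [312.1, 218.3], [220.4, 333.9], [294.7, 334.0], [218.8, 159.3], [296.1, 159.3]]
```

View pics/cmp14.png

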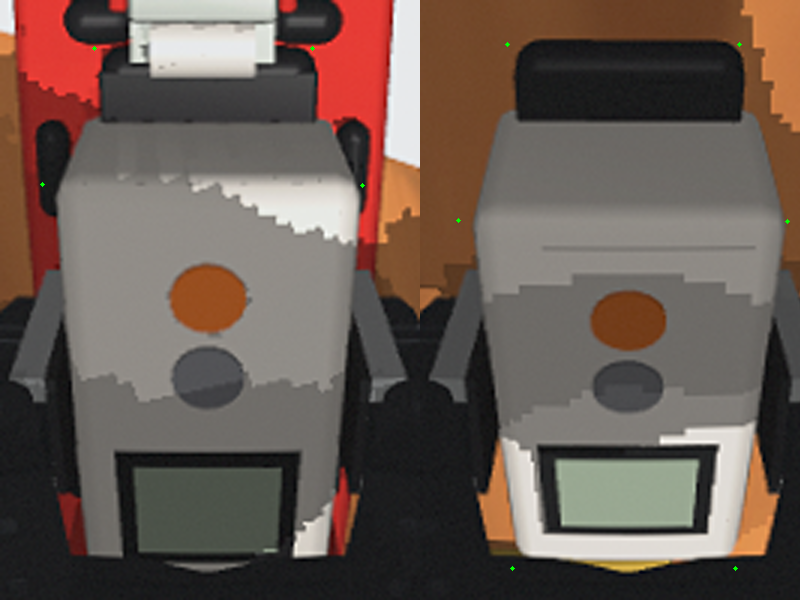

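```bash
cat >>plan.py <<'E'
BETA=-.1986
def pose2(dock,Tx,Tz,th,ly=.9):
    c,s=np.cos(th),np.sin(th);x=Tx+54.8*c+31.3*s;z=Tz+54.8*s-31.3*c
    return L2W(dock,(x,ly,z-17)),R.from_euler("xyz",[np.pi,0,dock[2]-np.pi/2])*R.from_rotvec([th+BETA,0,0])
def rec(P): print("  tgt",P[0].round(2).tolist(),P[1].as_euler("xyz").round(4).tolist())
E
python3 - <<'E'
from plan import *
M=(np.array([587.09,-160.24,-31.31]),RR([2.943,-.0002,-1.5706]))
up=(M[0]+[0,0,80],M[1]);print(prow(M,up))
h=pose2(BLUE,-42,45,.183);rec(h);print(prow(up,h))
from ik import ik,wrap
for Q in((-42,45,.183),(-57.5,.8,.183),(-58,0,0)):
  for q3 in(.3,.5,.7):
    q,c=ik(pose2(BLUE,*Q),q3,np.array([-.4,.77,.4,2.15,-.6,.6,-.9]));print(q.round(2),round(c,4))
E
```

```text
[0.0, 0.0158, -0.0784, 0.0, 0.0, 0.0]
  tgt [527.54, 19.27, 34.2] [3.126, 0.0, -1.8528]
[-0.1795, 0.0555, 0.0259, 0.1817, -0.0304, 0.2809]
[-0.28  0.72  0.3   2.   -0.44  0.49 -1.51] 0.0
[-0.4   0.77  0.5   1.98 -0.67  0.58 -1.29] 0.0
[-0.51  0.83  0.7   1.97 -0.86  0.69 -1.11] 0.0
[-0.29  0.79  0.3   2.05 -0.6   0.39 -1.36] 0.0
[-0.41  0.84  0.5   2.04 -0.85  0.5  -1.13] 0.0
[-0.52  0.9   0.7   2.02 -1.03  0.64 -0.96] 0.0
[-0.24  0.87  0.3   1.87 -0.47  0.68 -1.47] 0.0
[-0.35  0.92  0.5   1.85 -0.67  0.77 -1.28] 0.0
[-0.46  0.98  0.7   1.84 -0.84  0.88 -1.13] 0.0
```

Emit:
{"method": "move_arm", "body": {"moves": [[[0, 0.006, -0.03, 0, 0, 0], [0, 0.0158, -0.0784, 0, 0, 0], [0, 0.0158, -0.0784, 0, 0, 0], [0, 0.0158, -0.0784, 0, 0, 0]]]}}

```text
clock: 24.0
eef_pos: [586.0, -159.2, 47.5]
tool_rot: [2.941, 0.001, -1.571]
force: [0.1, -0.4, -2.4]
width: 43.3
```

Emit:
{"method": "move_arm", "body": {"moves": [[[-0.04, 0.0124, 0.0058, 0.041, -0.007, 0.063], [-0.085, 0.0263, 0.0123, 0.086, -0.014, 0.133], [-0.13, 0.0402, 0.0188, 0.131, -0.022, 0.203], [-0.16, 0.0495, 0.0231, 0.162, -0.027, 0.25], [-0.1795, 0.0555, 0.0259, 0.1817, -0.0304, 0.2809], [-0.1795, 0.0555, 0.0259, 0.1817, -0.0304, 0.2809], [-0.1795, 0.0555, 0.0259, 0.1817, -0.0304, 0.2809], [-0.1795, 0.0555, 0.0259, 0.1817, -0.0304, 0.2809], [-0.1795, 0.0555, 0.0259, 0.1817, -0.0304, 0.2809]]]}}

```text
clock: 25.12
eef_pos: [527.5, 18.4, 33.9]
tool_rot: [3.125, -0.0, -1.854]
force: [0.4, 0.1, -2.1]
width: 42.8
```

```bash
python3 look.py w15 "";python3 st.py; python3 - <<'E'
from plan import *
from cell import ctrl
import cv2
s=ctrl.read_state();M=(np.array(s["eef_pos"]),RR(s["tool_rot"]))
print(wproj([L2W(BLUE,(72,26,-16.5)),L2W(BLUE,(72,-26,-16.5))],s["eef_pos"],s["tool_rot"]).round(1))
a=cv2.imread("pics/w15.png")[120:220,190:330];cv2.imwrite("pics/w15c.png",cv2.resize(a,None,fx=5.5,fy=5.5,interpolation=cv2.INTER_CUBIC))
E
```

```text
25.125 [527.51, 18.41, 33.95] [3.1254, -0.0004, -1.854] [ 0.4  0.1 -2.1] 42.8 [-0.5   0.81  0.67  1.98 -0.84  0.66 -1.13]
25.18 [527.42, 18.6, 33.97] [3.1253, -0.0002, -1.8538] F [ 1.   0.2 -2.1] [-0.   -0.06  0.  ] 43.1 q [-0.503  0.815  0.672  1.984 -0.836  0.663 -1.132]
[[220.3 131.3]
 [295.8 131.2]]
```

View pics/w15c.png

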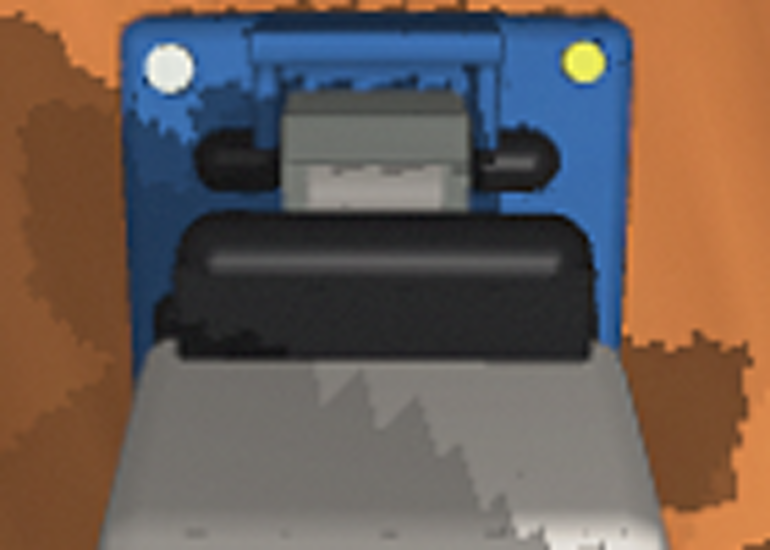

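```bash
python3 - <<'E'
from plan import *
h=pose2(BLUE,-42,45,.183)
a=pose2(BLUE,-43,4,.183);rec(a);print(prow(h,a))
for T in((-48,2.9),(-53,1.9),(-57.4,1.0)):print(T,prow(a,pose2(BLUE,T[0],T[1],.183)))
E
```

```text
tgt [526.58, 19.55, -6.8] [3.126, 0.0, -1.8528]
[0.0, 0.0004, 0.041, 0.0, 0.0, 0.0]
(-48, 2.9) [-0.0, 0.005, 0.0012, 0.0, 0.0, 0.0]
(-53, 1.9) [-0.0, 0.01, 0.0023, 0.0, 0.0, 0.0]
(-57.4, 1.0) [-0.0, 0.0144, 0.0032, 0.0, 0.0, 0.0]
```

Emit:
{"method": "move_arm", "body": {"moves": [[[0, 0, 0.015, 0, 0, 0], [0, 0.0004, 0.03, 0, 0, 0], [0, 0.0004, 0.038, 0, 0, 0], [0, 0.0004, 0.041, 0, 0, 0], [0, 0.0004, 0.041, 0, 0, 0], [0, 0.0004, 0.041, 0, 0, 0], [0, 0.0004, 0.041, 0, 0, 0]]]}}

```text
clock: 26.05
eef_pos: [526.4, 19.8, -6.7]
tool_rot: [3.126, 0.0, -1.853]
force: [0.8, 0.6, -1.5]
width: 43.0
```

```bash
python3 look.py w16 "";python3 st.py; python3 - <<'E'
from plan import *
from cell import ctrl,get_image
import cv2
s=ctrl.read_state()
print(wproj([L2W(BLUE,(72,26,-16.5)),L2W(BLUE,(72,-26,-16.5))],s["eef_pos"],s["tool_rot"]).round(1))
a=cv2.imread("pics/w16.png")[110:260,170:350];a=cv2.resize(a,None,fx=4,fy=4,interpolation=cv2.INTER_CUBIC);cv2.imwrite("pics/w16c.png",a)
b=get_image("scene")["color"][180:280,190:300];cv2.imwrite("pics/s16.png",cv2.resize(b,None,fx=6,fy=6,interpolation=cv2.INTER_CUBIC))
E
```

```text
26.05 [526.42, 19.82, -6.65] [3.1257, 0.0003, -1.8527] [ 0.8  0.6 -1.5] 43.0 [-0.46  0.87  0.6   2.   -0.91  0.58 -1.07]
26.1 [526.39, 19.86, -6.66] [3.1256, 0.0003, -1.8526] F [ 0.3 -1.1 -1.8] [-0.05  0.06 -0.04] 42.9 q [-0.46   0.869  0.597  2.    -0.91   0.582 -1.071]
[[212.9 140.1]
 [306.4 140.2]]
```

View pics/w16c.png

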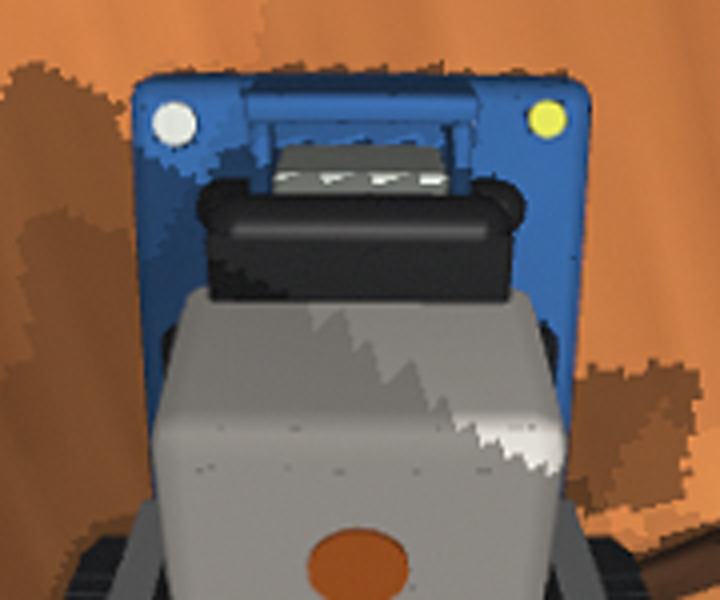

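View pics/s16.png

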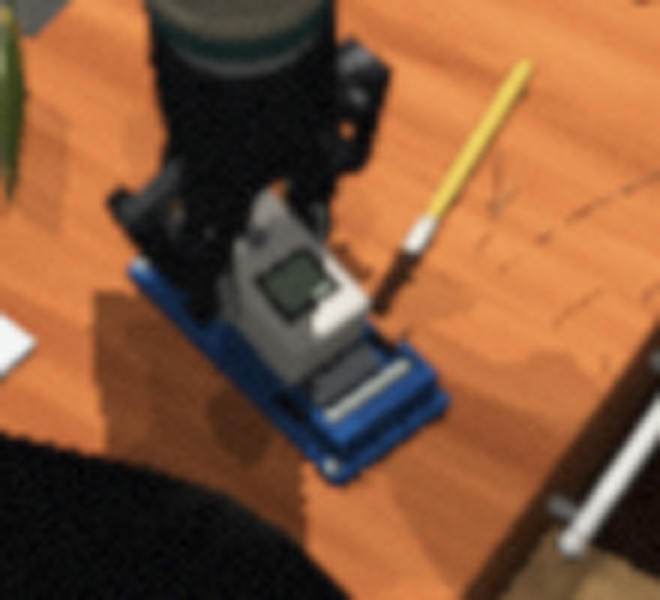

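Emit:
{"method": "move_arm", "body": {"moves": [[[0, 0.0025, 0.0006, 0, 0, 0], [0, 0.005, 0.0012, 0, 0, 0], [0, 0.0075, 0.0018, 0, 0, 0], [0, 0.01, 0.0023, 0, 0, 0], [0, 0.0125, 0.0028, 0, 0, 0], [0, 0.0144, 0.0032, 0, 0, 0], [0, 0.0144, 0.0032, 0, 0, 0], [0, 0.0144, 0.0032, 0, 0, 0]]]}}

```text
clock: 27.15
eef_pos: [512.4, 23.8, -9.9]
tool_rot: [3.125, 0.0, -1.853]
force: [-0.9, -0.6, -1.1]
width: 43.5
```

```bash
python3 look.py w17 "";python3 st.py; python3 - <<'E'
from plan import *
import cv2
rec(pose2(BLUE,-57.4,1.0,.183))
from cell import get_image
a=cv2.imread("pics/w17.png")[110:260,170:350];a=cv2.resize(a,None,fx=4,fy=4,interpolation=cv2.INTER_CUBIC);cv2.imwrite("pics/w17c.png",a)
b=get_image("scene")["color"][180:280,190:300];cv2.imwrite("pics/s17.png",cv2.resize(b,None,fx=6,fy=6,interpolation=cv2.INTER_CUBIC))
E
```

```text
27.15 [512.35, 23.76, -9.91] [3.1252, 0.0001, -1.8528] [-0.9 -0.6 -1.1] 43.5 [-0.46  0.86  0.58  2.04 -0.93  0.55 -1.05]
27.2 [512.36, 23.78, -9.92] [3.1252, 0.0001, -1.8527] F [-0.1 -0.8 -1.7] [ 0.02 -0.05 -0.02] 42.8 q [-0.462  0.86   0.577  2.037 -0.932  0.548 -1.051]
  tgt [512.75, 23.56, -9.8] [3.126, 0.0, -1.8528]
```

View pics/w17c.png

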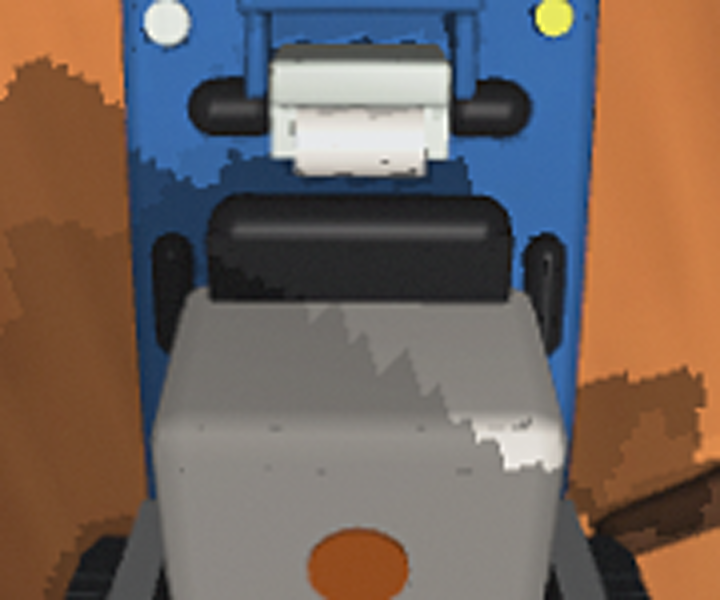

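View pics/s17.png

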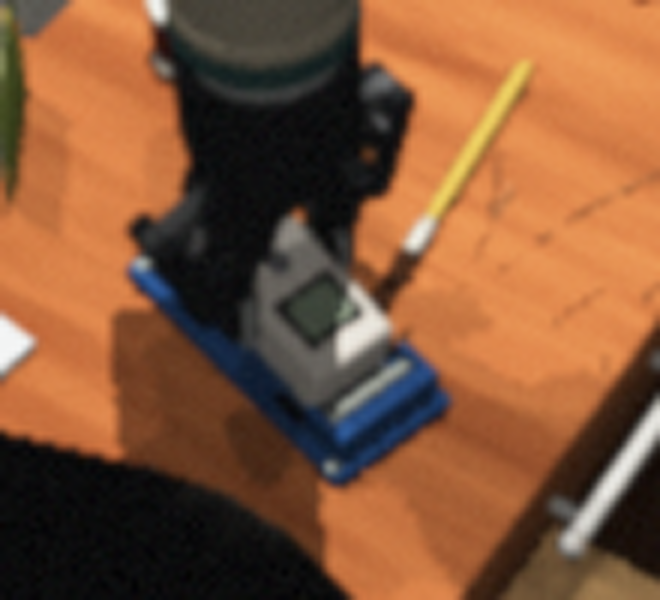

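```bash
python3 - <<'E'
from plan import *
a=pose2(BLUE,-57.4,1.0,.183)
for T in((-57.5,.7,.14),(-57.7,.4,.10),(-57.8,.2,.06),(-57.8,0,.03),(-57.8,-.5,0),(-57.8,-1.5,-.01)):print(T,prow(a,pose2(BLUE,*T)))
E
```

```text
(-57.5, 0.7, 0.14) [-0.0, 0.001, 0.0029, -0.043, 0.0, 0.0]
(-57.7, 0.4, 0.1) [-0.0, 0.0021, 0.0055, -0.083, 0.0, 0.0]
(-57.8, 0.2, 0.06) [-0.0, 0.0033, 0.008, -0.123, 0.0, 0.0]
(-57.8, 0, 0.03) [-0.0, 0.0041, 0.0099, -0.153, -0.0, 0.0]
(-57.8, -0.5, 0) [-0.0, 0.005, 0.0121, -0.183, -0.0, 0.0]
(-57.8, -1.5, -0.01) [-0.0, 0.0053, 0.0136, -0.193, 0.0, 0.0]
```

Emit:
{"method": "move_arm", "body": {"moves": [[[0, 0.001, 0.0029, -0.043, 0, 0], [0, 0.0021, 0.0055, -0.083, 0, 0], [0, 0.0033, 0.008, -0.123, 0, 0], [0, 0.0041, 0.0099, -0.153, 0, 0], [0, 0.005, 0.0121, -0.183, 0, 0], [0, 0.0053, 0.0136, -0.193, 0, 0], [0, 0.0053, 0.0136, -0.193, 0, 0], [0, 0.0053, 0.0136, -0.193, 0, 0]]]}}

```text
clock: 28.25
eef_pos: [505.9, 25.9, -21.3]
tool_rot: [2.93, 0.002, -1.853]
force: [-4.5, 2.5, 18.0]
width: 42.9
```

```bash
python3 look.py w18 "";python3 st.py; python3 - <<'E'
from plan import *
import cv2
rec(pose2(BLUE,-58,0,0))
a=cv2.imread("pics/w18.png")[110:260,170:350];a=cv2.resize(a,None,fx=4,fy=4,interpolation=cv2.INTER_CUBIC);cv2.imwrite("pics/w18c.png",a)
E
```

```text
28.25 [505.93, 25.87, -21.32] [2.9297, 0.002, -1.8533] [-4.5  2.5 18. ] 42.9 [-0.43  0.96  0.63  1.86 -0.8   0.84 -1.16]
28.3 [505.94, 25.86, -21.31] [2.9298, 0.002, -1.8533] F [-4.1  2.5 18.1] [ 0.32  1.23 -0.08] 43.0 q [-0.428  0.962  0.63   1.861 -0.797  0.837 -1.165]
  tgt [507.58, 25.05, -21.3] [2.943, 0.0, -1.8528]
```

View pics/w18c.png

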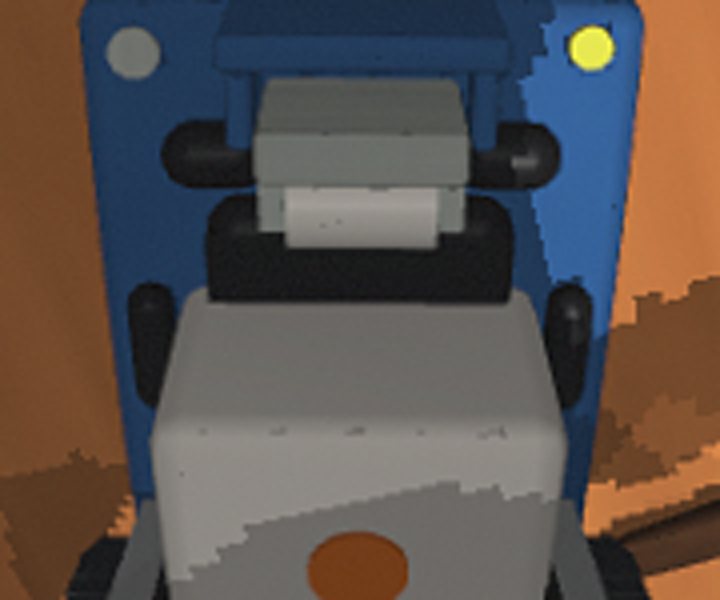

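Emit:
{"method": "move_arm", "body": {"moves": [[[0, 0, -0.0015, 0.008, 0, 0], [0, 0, -0.0015, 0.008, 0, 0], [0, 0, -0.0015, 0.008, 0, 0], [0, 0, -0.0015, 0.008, 0, 0], [0, 0, -0.0015, 0.008, 0, 0]]], "jaw": 1}}

```text
clock: 28.92
eef_pos: [507.2, 25.2, -22.1]
tool_rot: [2.94, -0.0, -1.853]
force: [0.5, 0.5, -0.2]
width: 85.4
```

Emit:
{"method": "move_arm", "body": {"moves": [[[0, 0, -0.02, 0, 0, 0], [0, 0, -0.06, 0, 0, 0], [0, 0, -0.1, 0, 0, 0], [0, 0, -0.12, 0, 0, 0], [0, 0, -0.12, 0, 0, 0], [0, 0, -0.12, 0, 0, 0]]]}}

```text
clock: 29.68
eef_pos: [529.4, 19.0, 94.7]
tool_rot: [2.938, 0.0, -1.853]
force: [-0.4, 0.3, 0.0]
width: 86.0
```

```bash
python3 look.py w19 "";python3 st.py; python3 - <<'E'
from ov import *
from cell import ctrl,get_image
import cv2
s=ctrl.read_state()
draw("pics/w19.png","pics/w19c.png",s["eef_pos"],s["tool_rot"],BLUE,(160,350,90,240),4,TOP+[(72,26,-16.5),(72,-26,-16.5),(-52,23,-3),(-52,-23,-3)])
b=get_image("scene")["color"][180:280,190:300];cv2.imwrite("pics/s19.png",cv2.resize(b,None,fx=6,fy=6,interpolation=cv2.INTER_CUBIC))
E
```

```text
29.675 [529.42, 18.96, 94.66] [2.9383, 0.0, -1.8527] [-0.4  0.3  0. ] 86.0 [-0.48  0.82  0.76  1.76 -0.65  1.05 -1.28]
29.73 [529.22, 18.9, 94.46] [2.9378, -0.0003, -1.8528] F [1.1 0.2 0.3] [-0.06 -0.22 -0.04] 85.4 q [-0.478  0.824  0.755  1.759 -0.649  1.055 -1.282]
```

View pics/w19c.png

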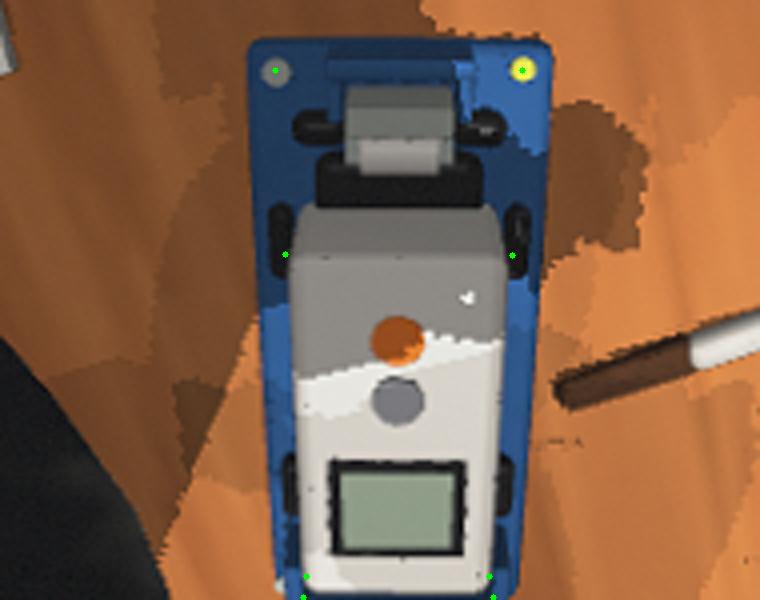

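View pics/s19.png

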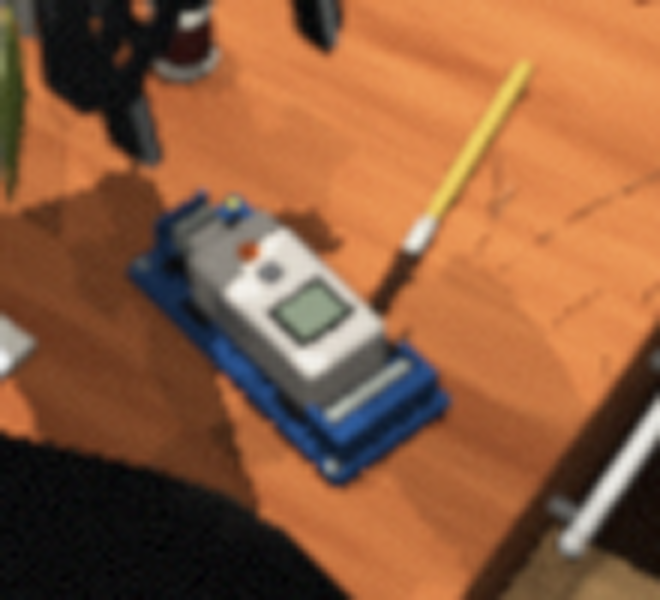

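```bash
python3 - <<'E'
from plan import *
M=(np.array([529.1,18.9,94.4]),RR([2.9378,-.0003,-1.8528]))
Q=(np.array([*L2W(BLUE,(7,.1,0))[:2],100.1]),RR([np.pi,0,BLUE[2]-np.pi/2]));rec(Q);print(prow(M,Q))
E
```

```text
tgt [517.15, 21.45, 100.1] [3.1416, 0.0, -1.8528]
[0.0009, 0.0131, -0.0031, 0.2038, -0.0003, -0.0]
```

Emit:
{"method": "move_arm", "body": {"moves": [[[0.0009, 0.0131, -0.0031, 0.2038, 0, 0], [0.0009, 0.0131, -0.0031, 0.2038, 0, 0], [0.0009, 0.0131, -0.0031, 0.2038, 0, 0], [0.0009, 0.0131, -0.0031, 0.2038, 0, 0], [0.0009, 0.0131, -0.0031, 0.2038, 0, 0], [0.0009, 0.0131, -0.0031, 0.2038, 0, 0]]]}}

```text
clock: 30.52
eef_pos: [519.0, 20.7, 101.1]
tool_rot: [-3.139, -0.0, -1.853]
force: [0.3, 0.2, -0.0]
width: 85.1
```

```bash
python3 look.py w20 "";python3 st.py; python3 - <<'E'
import cv2,numpy as np
b=cv2.imread("pics/w20.png")[80:240,190:330];a=cv2.imread("pics/w3.png")[80:240,190:330]
cv2.imwrite("pics/cmp20.png",cv2.resize(np.hstack([a,b]),None,fx=2.8,fy=3.7,interpolation=cv2.INTER_CUBIC))
E
```

```text
30.525 [518.96, 20.71, 101.14] [-3.139, -0.0002, -1.853] [ 0.3  0.2 -0. ] 85.1 [-0.58  0.7   0.77  1.99 -0.73  0.75 -1.22]
30.57 [518.77, 20.76, 101.14] [-3.1392, -0.0002, -1.853] F [ 0.1  0.1 -0.1] [-0.01  0.03 -0.04] 85.6 q [-0.583  0.705  0.773  1.986 -0.726  0.748 -1.22 ]
```

View pics/cmp20.png

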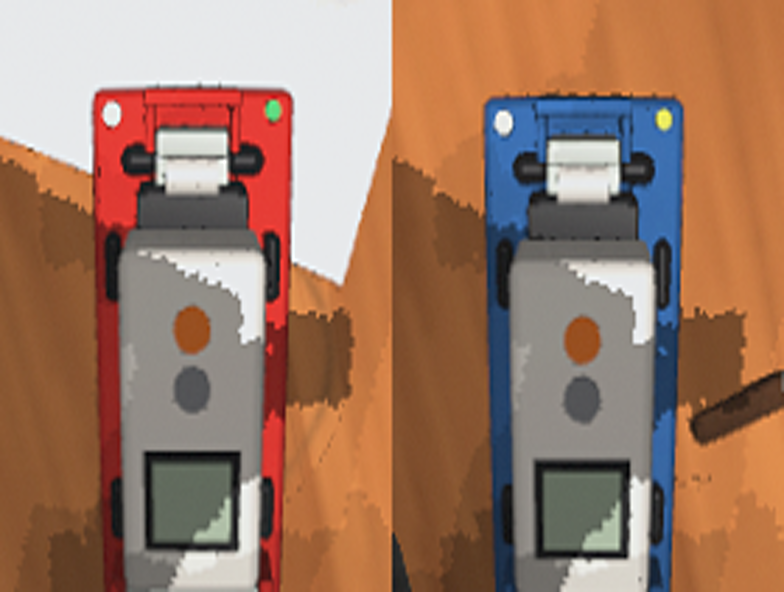

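```bash
python3 -c "
from cell import job
print(job.finish_job())"
```

```text
the job is handed in; nothing more can be done
None
```

The logger is out of the red charging dock and clipped into the blue read-out dock. I handed the job in at about 30.6 s of the 50 s; the hand-in reported no verdict.

**What I did**
- I swung the catch end up about 14° and drew the tongue out of the red dock. No large force showed in the readings.
- At the blue dock, joints 5 and 6 hit their limits before the tilted insertion pose was reached. I set the logger down on free desk and re-gripped it with the tool tilted about 0.2 rad. That let it go in with the tool nearly vertical.
- I then slid the tongue under the bar without noticeable contact force, swung the other end down and pressed with about 18 N. The gripper then released and moved clear.

**Last checks**
- While pressing, the tool height was −21.31 mm against a calculated home height of −21.30 mm.
- After release, a wrist picture from nearly the same relative pose as the one of the logger clipped in the red dock matched it. Lights, roller, ledge, buttons and display were all offset by about the same 9–10 pixels in the enlarged picture. The roller lies over the ledge, and the gripper was touching nothing.
- I did not measure the catch position or the flatness; both rest on that picture comparison.
- I did not measure the loose objects at the end. The brush still lies beside the blue dock in the last pictures, and no unexpected contact force appeared.

**What disagreed with the description**
- The real fingertips sit about 39 mm short of the reported tool point. My first grasp therefore closed above the logger. I measured the offset by touching the logger's top (up to 31 N) and allowed for it afterwards.

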